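Ready the clamp bar over the tube mixer

ROBOT

A 7-joint arm with a two-finger parallel gripper is mounted at the origin on the work surface. World frame = base frame: x ahead of the robot, y to its left, z up, the work surface at z = 0. Lengths are in m, angles in rad, forces in N, time in s.
With the tool pointing down it reaches from about 0.4 to 0.85 m from the base axis. Payload 10.4 kg.
Tool frame: the origin (TCP) lies between the finger pads; the fingertips stand 11 mm ahead of it and the grasp point (between the pads) lies 8 mm behind it; x points along the fingers, y is the direction in which the jaws open and shut, and the axes are right-handed (so a half turn about x gives the same grasp; the last joint's range is limited). The gripper opens to 87 mm and grips with 3 to 60 N. Pads are 19 mm wide; open, the fingers measure 117 mm over their backs; the gripper's body (75 mm by 190 mm) begins 51 mm behind the grasp point.
Start: joints at [-1.29, 0.332, -0.065, 1.46, 0.022, 1.35, -0.088], TCP at [0.187, 0.596, 0.207] pointing down, gripper open.
Joint ranges: [-2.6, 2.6], [-0.5, 2.12], [-1.47, 1.34], [0.16, 2.42], [-1.27, 4.41], [0.06, 2.06], [-2.6, 2.6]. Speed limits (rad/s): [2.22, 2.22, 2.79, 2.79, 3.14, 3.14, 3.14].

INTERFACE

Orientations are given as a unit quaternion [x, y, z, w].
In Python, from bench import r, cams, ticket gives the robot as it stands. The module is installed in compiled form; this text tells all that it offers.
- The arm moves only by the tool drive_tool, never from a script. Its argument "moves" is text: rows parted by semicolons, each of 5 numbers parted by spaces: the shift along the world's x, y, z in m, then the turn about the world's z in degrees, then the closure, from 0 (fully open) to 1 (shut). In form: x y z twist grip; .... A call has 1 to 20 rows; each row shifts and turns the commanded pose from where the row before left it; what a row does not reach is not made up. A row lasts 1/8 s, in which the tool goes at most 62.5 mm and 10.7 degrees, less where a joint would pass 70% of its speed; a pose out of reach is approached as far as the arm can. A call is refused whole if a number of a shift passes 0.0625 or a number of a turn 10.7, either way. A call with a gripper value outside its range is refused whole. The fingers move at their own pace and stop on an object; "newtons" is the grip in N (left out, the last holds). Time passes only in rows, so rows that do not move let the fingers close. It gives the time, the measured TCP pose, the force and the opening at its end, in the units of the state.
- r.read_state(): the state, without advancing time (a new reading comes with each control period).
- cams.camera(name): name is "scene" or "top" or "wrist"; returns a dict with "color" (480x640x3 uint8, red, green, blue), "fx", "fy", "cx", "cy" (pixels), "extrinsics" (4x4, takes a point from camera to world coordinates). Camera axes: x right, y down, z forward; pixel columns grow to the right and rows downward; lengths in m; the calibration is good to about 2 mm. A picture is of the moment at which its call begins. There is no depth.
- ticket.close_job(): hands the job in, once; it reports no verdict.
The state is a dict: "time": time; "joint_positions": joint angles; "joint_vel": joint speeds; "joint_torque": joint torques, N m; "ee_pos": TCP position; "eef_rot": TCP orientation; "ft_force": force on the tool from outside, world axes, zero at the start; "torque": the same for the moment, N m; "width": finger opening in m.
Only numpy, scipy, OpenCV 4.12 (cv2) and the standard library are available. Lean on these libraries where they do the work, as an engineer would, in place of code of your own. Each camera call takes 0.05 s, during which the arm holds its last target.

TASK

Take the clamp bar out of its slotted stand, tip it over so that it lies flat on the bench on its rubber face, and let go; then pick it up across its width at its balance point and hold it level, two to five centimetres above the tube caps on the mixer, centred over the two rows and lined up with them, block end towards the steel latch tower. Finish while still holding it there in the air; never knock the mixer or its tubes, and leave the jar, carton and dish alone.

Things in the scene. Friction and masses are not known exactly. Their poses are not given: they have to be found in the camera images.
- bar_balance (a point): Balance point of the loose clamp bar (about 0.56 kg), on its long centre line 38 mm from its middle towards the block, mid-width, mid-thickness. Axes as bar_middle. The plate runs from -138 to +62 mm along x from here, the block from +32 to +62. Flat on its rubber face the bar has y up and this point is 7 mm above the bench.
- bar_middle (a point): Middle of the clamp bar's plate: 200 mm long (x, to the block end), 54 mm wide (z, up at the start), 14 mm thick (y, out of the metal face): 8 mm aluminium backed by 6 mm black rubber on the -y face. The bar stores on a long edge in the stand, axes as the stand's.
- bar_block (a point): Centre of the dark steel block fixed on the bar's metal face at its +x end: 30 mm along the bar, its full 54 mm width, 20 mm proud of the metal. With it the bar stays standing if set on its long edge on the bench; pushed high up from the metal side it tips over the rubber edge, and past about 30 degrees falls on to its rubber face.
- stand: Fixed grey stand: foot 155 x 70 x 10 mm, two 8 mm walls up to 32 mm above the bench forming a 15.5 mm upright slot along x. Origin on the bench under the stored bar's middle (foot from -95 to +60 mm in x; the bar's block end overhangs at +x). The stored bar's lower edge is 10 mm, its upper edge 64 mm above the bench.
- mixer_top (a point): Centre of the fixed mixer's tube field, at the tops of the caps, 105 mm above the bench. White tray 240 x 80 x 25 mm, two rows of eight upright capped tubes (16 mm caps, 22 mm apart, field 170 x 38 mm). x runs along the rows to the steel latch tower (16 x 44 mm, 85 mm high), 108 mm from here at the +x end only.
- jar: Bystander: jar 56 mm across, 75 mm high; origin at its underside.
- carton: Bystander: cardboard carton 50 x 90 x 40 mm; origin at its underside.
- dish: Bystander: steel dish 90 mm across, 30 mm high; origin at its underside.

How it is judged:
On the way:
1. the bar lies flat on the bench on its rubber face, let go (angle between bar_middle's own y axis and vertical below 0.08 rad and height (world z) of bar_middle below 0.012 m and contact force between clamp_bar and the fingers below 0.1 N and linear speed of clamp_bar below 0.03 m/s), for 0.2 s.
At the end, for the whole second after the job is handed in: Held still by the fingers alone, gripped within 18 mm of the balance point along the bar; rubber down, level to 0.1 rad, 10-65 mm above the caps, middle within 20 mm of the tube field centre, along the rows to 0.14 rad, block end towards the latch tower, mixer untouched (angle between bar_middle's own y axis and vertical below 0.1 rad and height (world z) of bar_middle between 0.122 and 0.177 m and horizontal distance between bar_middle and mixer_top below 0.02 m and angle between the x axis of bar_middle and the x axis of mixer_top, either way round below 0.14 rad and x of bar_balance in the frame of mixer_top above 0 m and x of the grasp point in the frame of bar_balance between -0.018 and 0.018 m and contact force between clamp_bar and the fingers above 2 N and contact force between clamp_bar and mixer below 0.1 N and linear speed of clamp_bar below 0.02 m/s); the arm keeps its last pose, push and grip.
It fails at once if the bar knocks the mixer or its tubes (over 3 N) (contact force between clamp_bar and mixer above 3 N).
It fails at once if the arm knocks the mixer or its tubes (over 3 N) (contact force between any of the arm, the fingers and mixer above 3 N).
It fails at once if the jar, carton or dish is moved more than 30 mm (distance of any of jar, carton, dish from where it was at the start of the episode above 0.03 m).
It also fails if it takes over 72 s, if anything falls off the work surface, if the arm or the gripper's body presses on something with over 40 N, if the wrist force passes 120 N, or if a joint passes its speed limit or range.

## Working session

There is one attempt and no reset: what is moved stays moved. The work goes in short steps, Python scripts to look and compute and a tool call to move; the robot and the scene stay as the last step left them, time stands still between calls to the robot, and variables do not carry over. Pictures are saved under pics/ and viewed, and the job is handed in when it is done.

Besides the shell and the picture viewer there is one more tool, called after "Emit:" as a command line: name --argument value ..., lists and objects as JSON in quotes. drive_tool: Moves the arm, as the interface text tells. Its arguments: {"type":"object","properties":{"moves":{"type":"string"},"newtons":{"type":"number"}},"required":["moves"]}

```bash
mkdir -p pics; cat > h.py <<'E'
import numpy as np, cv2
from bench import r,cams,ticket
def shot(n,f):
    c=cams.camera(n); cv2.imwrite(f'pics/{f}.png',c['color'][:,:,::-1]); np.savez(f'pics/{f}.npz',**c); return c
def ray(c,u,v,z):
    d=np.array([(u-c['cx'])/c['fx'],(v-c['cy'])/c['fy'],1]); E=np.array(c['extrinsics']); d=E[:3,:3]@d; o=E[:3,3]
    return o+d*(z-o[2])/d[2]
def proj(c,p):
    E=np.linalg.inv(np.array(c['extrinsics'])); q=E[:3,:3]@np.array(p)+E[:3,3]
    return q[0]/q[2]*c['fx']+c['cx'],q[1]/q[2]*c['fy']+c['cy']
E
python3 - <<'E'
from h import *
for n in ('top','scene','wrist'):
    c=shot(n,n+'0'); print(n,np.round(c['extrinsics'],3).tolist(),c['fx'])
s=r.read_state();print(s)
E
```

```text
top [[0.01, -0.993, 0.117, 0.501], [-1.0, -0.008, 0.018, 0.004], [-0.016, -0.118, -0.993, 1.113], [0.0, 0.0, 0.0, 1.0]] 473.0066904908125
scene [[0.799, 0.517, -0.307, 0.912], [0.602, -0.686, 0.408, -0.402], [0.0, -0.511, -0.86, 0.922], [0.0, 0.0, 0.0, 1.0]] 455.9675731127317
wrist [[0.299, 0.92, 0.252, 0.119], [0.954, -0.289, -0.079, 0.619], [-0.001, 0.264, -0.965, 0.383], [0.0, 0.0, 0.0, 1.0]] 367.5592185141899
{'time': 0.15, 'joint_positions': array([-1.28958112,  0.33273194, -0.06471027,  1.46071349,  0.02159547,
        1.3498933 , -0.08849706]), 'joint_vel': array([ 4.59262827e-04, -4.20209960e-05, -9.78600145e-04, -4.20796605e-03,
       -9.84807657e-04,  1.44729155e-03, -1.50471568e-03]), 'joint_torque': array([ 4.28069061e-04, -6.23618889e+01,  2.43236701e-02, -3.90147364e+01,
       -6.13994244e-02,  3.70435452e-02,  1.13993372e-04]), 'ee_pos': array([0.18688159, 0.59609909, 0.20655013]), 'eef_rot': array([ 0.1066235 ,  0.69900899, -0.10736152,  0.69892157]), 'ft_force': array([-0.18992341, -0.11795719, -0.64121761]), 'torque': array([-0.00722613,  0.0695149 , -0.01825524]), 'width': 0.08707739389323517}
```

View pics/top0.png

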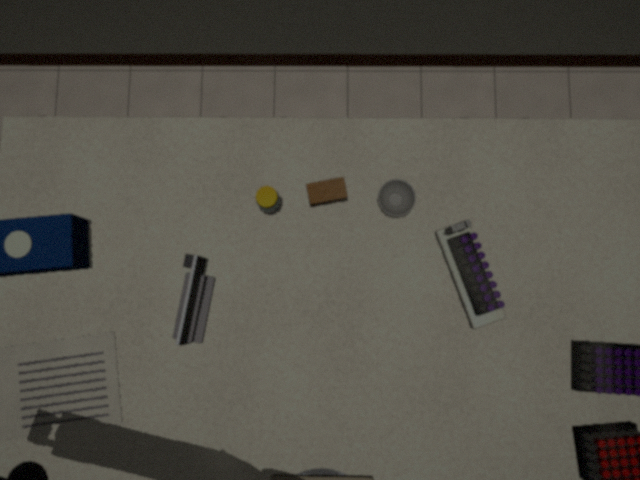

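View pics/scene0.png

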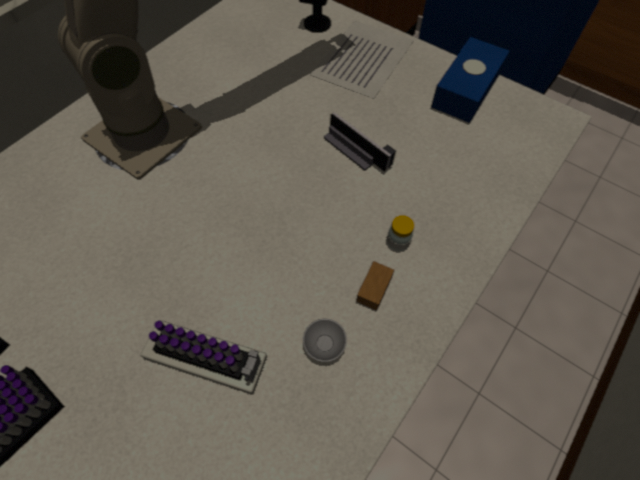

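View pics/wrist0.png

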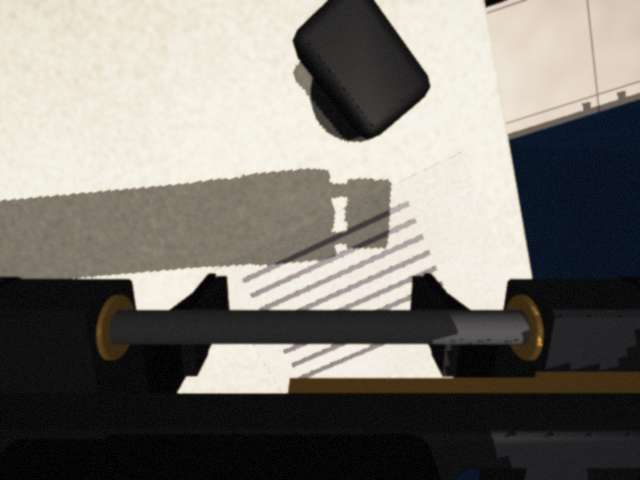

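```bash
python3 - <<'E'
import cv2,numpy as np
def crop(n,x,y,w,h,s,o):
    im=cv2.imread(f'pics/{n}.png')[y:y+h,x:x+w]; im=np.clip(im.astype(float)*1.8,0,255).astype(np.uint8)
    cv2.imwrite(f'pics/{o}.png',cv2.resize(im,None,fx=s,fy=s,interpolation=cv2.INTER_CUBIC))
crop('top0',150,240,90,120,5,'t_bar');crop('top0',420,205,100,140-10,4.6,'t_mix')
crop('scene0',310,105,100,75,7.5,'s_bar');crop('scene0',135,310,140,90,5.6,'s_mix')
E
```

```text
(no output)
```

View pics/t_bar.png

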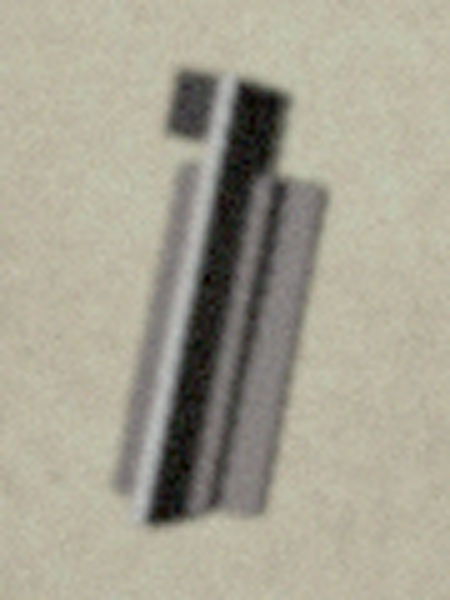

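View pics/t_mix.png

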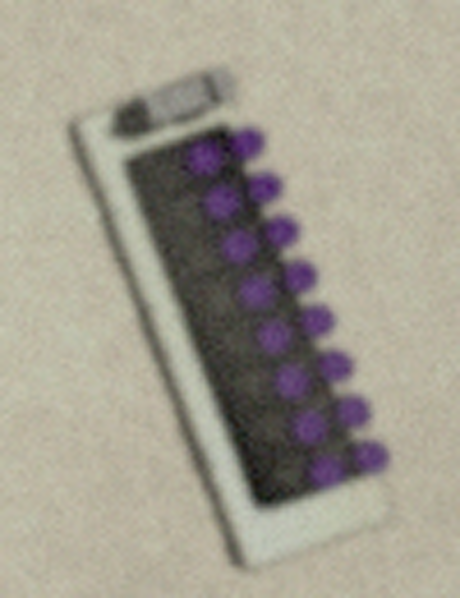

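View pics/s_bar.png

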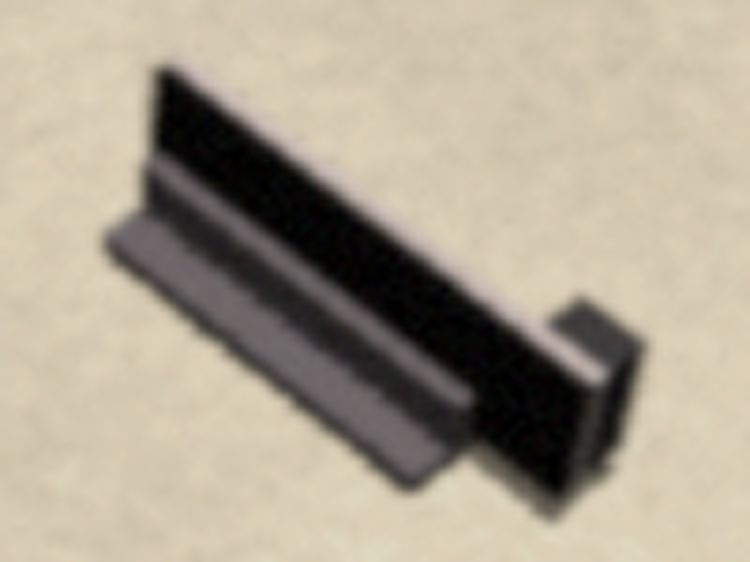

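View pics/s_mix.png

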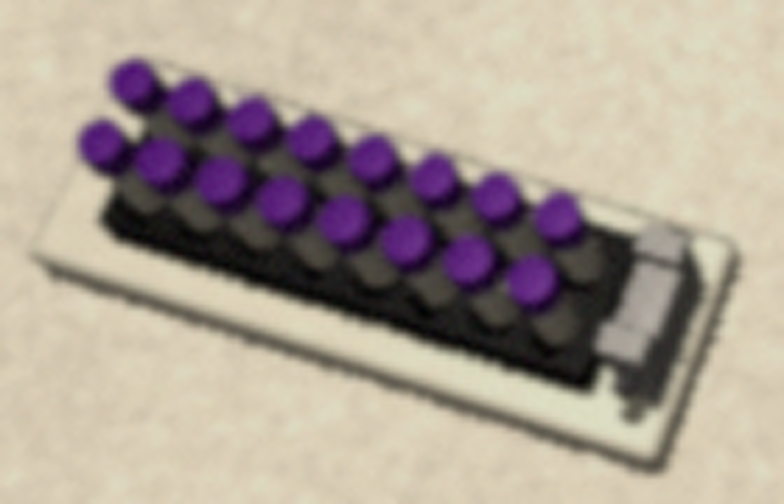

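```bash
cat > m.py <<'E'
from h import *
def L(n): return dict(np.load(f'pics/{n}.npz'))
T=L('top0');S=L('scene0')
def caps(c,box):
    im=c['color'].astype(int);x,y,w,h=box
    m=((im[...,2]-im[...,1]>25)&(im[...,0]-im[...,1]>10)).astype(np.uint8)
    k=np.zeros_like(m);k[y:y+h,x:x+w]=m[y:y+h,x:x+w]
    n,l,st,ce=cv2.connectedComponentsWithStats(k)
    return st[1:,4],ce[1:]
for c,b in((T,(420,205,100,130)),(S,(135,310,140,90))):
    a,ce=caps(c,b);print(len(a),a.tolist())
    for z in(0.10,0.105):
        P=np.array([ray(c,u,v,z)[:2] for u,v in ce]);
        rc=cv2.minAreaRect((P*1000).astype(np.float32));print(z,rc,P.mean(0))
        w=np.repeat(a[:,None],2,1);
        d=np.linalg.svd(P-P.mean(0))[2][0];print(d,np.degrees(np.arctan2(d[1],d[0])))
# bar
def t(n,u,v,z):
    if n=='t': return ray(T,150+u/5,240+v/5,z)
    return ray(S,310+u/7.5,105+v/7.5,z)
print('strip',t('t',148,520,.064),t('t',232,78,.064))
print('strip s',t('s',165,66,.064),t('s',600,383,.064))
print('block far corners',t('t',178,70,.064),t('t',167,132,.064), t('s',585,298,.064),t('s',645,343,.064))
E
python3 m.py
```

```text
16 [23, 25, 18, 22, 16, 17, 15, 12, 13, 9, 10, 7, 9, 13, 7, 12]
0.1 ((566.9293823242188, -335.2868957519531), (154.71246337890625, 22.943111419677734), 19.55243682861328) [ 0.56737436 -0.33553046]
[-0.94240581 -0.33447165] -160.4595874623414
0.105 ((566.6041259765625, -333.6112060546875), (153.94886779785156, 22.829904556274414), 19.552444458007812) [ 0.56704684 -0.33385351]
[-0.94240581 -0.33447165] -160.45958746234137
16 [43, 50, 50, 50, 44, 58, 50, 61, 49, 52, 58, 61, 49, 59, 63, 62]
0.1 ((567.372802734375, -335.8740234375), (154.12588500976562, 22.114538192749023), 19.6151065826416) [ 0.566959   -0.33587844]
[0.94125644 0.33769262] 19.736358351421103
0.105 ((569.4697875976562, -336.2787780761719), (153.1881103515625, 21.98000144958496), 19.615102767944336) [ 0.56905845 -0.33628309]
[0.94125644 0.33769262] 19.7363583514211
strip [0.40414661 0.31526276 0.064     ] [0.59880979 0.28606632 0.064     ]
strip s [0.40659448 0.31588776 0.064     ] [0.60408699 0.2861585  0.064     ]
block far corners [0.60219098 0.31048917 0.064     ] [0.5743516  0.31423878 0.064     ] [0.58040957 0.31401474 0.064     ] [0.60667828 0.30943222 0.064     ]
```

```bash
cat > st.py <<'E'
from h import *
from scipy.spatial.transform import Rotation as R
s=r.read_state();M=R.from_quat(s['eef_rot']).as_matrix()
print(s['time'],s['ee_pos'].round(4),'x',M[:,0].round(3),'y',M[:,1].round(3),'jaw yaw',np.degrees(np.arctan2(M[1,1],M[0,1])).round(2),s['ft_force'].round(2),s['width'].round(4),s['joint_positions'].round(2))
E
python3 st.py; python3 - <<'E'
from h import *
T=dict(np.load('pics/top0.npz'))
print('jar',ray(T,267,196,.075),'carton',ray(T,326,190,.04),'dish',ray(T,396,197,.03))
E
```

```text
jar [0.73331054 0.12954512 0.075     ] carton [ 0.75622651 -0.00278377  0.04      ] dish [ 0.74303238 -0.1658366   0.03      ]Traceback (most recent call last):
  File "st.py", line 4, in <module>
    print(s['time'],s['ee_pos'].round(4),'x',M[:,0].round(3),'y',M[:,1].round(3),'jaw yaw',np.degrees(np.arctan2(M[1,1],M[0,1])).round(2),s['ft_force'].round(2),s['width'].round(4),s['joint_positions'].round(2))
                                                                                                                                                                 ^^^^^^^^^^^^^^^^
AttributeError: 'float' object has no attribute 'round'
```

```bash
sed -i "s/s\['width'\].round(4)/round(s['width'],4)/" st.py; python3 st.py
```

```text
0.15 [0.1869 0.5961 0.2066] x [-0.    -0.001 -1.   ] y [ 0.299  0.954 -0.001] jaw yaw 72.59 [-0.19 -0.12 -0.64] 0.0871 [-1.29  0.33 -0.06  1.46  0.02  1.35 -0.09]
```

Emit:
drive_tool --moves "0.0353 -0.0304 0 0.89 0;0.0353 -0.0304 0 0.89 0;0.0353 -0.0304 0 0.89 0;0.0353 -0.0304 0 0.89 0;0.0353 -0.0304 0 0.89 0;0.0353 -0.0304 0 0.89 0;0.0353 -0.0304 0 0.89 0;0.0353 -0.0304 0 0.89 0;0.0353 -0.0304 0 0.89 0;0.0353 -0.0304 0 0.89 0;0 0 -0.04 0 0;0 0 0 0 0" --newtons 30

```text
time: 1.65
ee_pos: [0.5382, 0.2913, 0.1642]
eef_rot: [0.051, 0.707, -0.054, 0.703]
ft_force: [-1.5, -0.0, 0.1]
width: 0.0873
```

```bash
python3 st.py; python3 - <<'E'
from h import *
c=shot('wrist','w1'); c2=shot('scene','s1')
x=np.array([.989,-.148,0]);b=np.array([.540,.2924,.064])
for a in(-.138,0,.032,.062): print(a,[round(k,1) for k in proj(c,b+a*x)])
E
```

```text
1.65 [0.5382 0.2913 0.1642] x [-0.005 -0.003 -1.   ] y [ 0.148  0.989 -0.004] jaw yaw 81.47 [-1.52 -0.02  0.11] 0.0873 [-0.72  0.33  0.18  1.56 -0.06  1.26  0.9 ]
-0.138 [np.float64(320.1), np.float64(39.4)]
0 [np.float64(320.1), np.float64(235.2)]
0.032 [np.float64(320.1), np.float64(273.8)]
0.062 [np.float64(320.1), np.float64(308.0)]
```

View pics/w1.png

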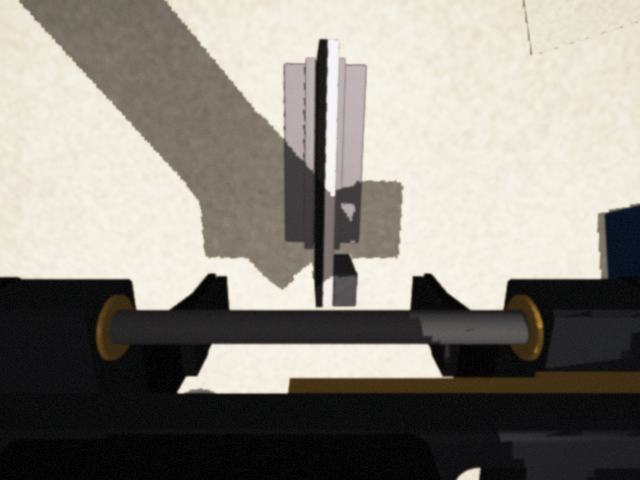

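```bash
python3 - <<'E'
from h import *
c=dict(np.load('pics/w1.npz'));g=c['color'].mean(2)
for v in(60,100,140,180,230,295): print(v,g[v,306:364:1].astype(int).tolist())
S=dict(np.load('pics/scene0.npz'));T=dict(np.load('pics/top0.npz'))
b=np.array([.540,.2924,.064]);x=np.array([.989,-.148,0]);y=np.array([.148,.989,0])
# wrist pixel->bar frame
for u,v in((316,40),(328,40),(340,40),(316,303),(333,303),(320,150),(332,150)):
    p=ray(c,u,v,.064)-b;print(u,v,round(p@x,4),round(p@y,4))
gt=T['color'].mean(2)
for v in(265,290,315,335): print(v,[(u,int(gt[v,u])) for u in range(174,204)])
for v in(270,290,310,330):
    for u in (180,190,200):
        p=ray(T,u,v,.064)-b;print(u,v,round(p@x,4),round(p@y,4))
E
```

```text
60 [173, 177, 178, 181, 181, 182, 181, 178, 162, 124, 84, 47, 24, 25, 29, 26, 26, 29, 25, 36, 76, 161, 228, 242, 246, 245, 244, 245, 244, 245, 244, 238, 217, 191, 180, 181, 180, 184, 178, 191, 222, 236, 240, 240, 239, 238, 237, 237, 236, 237, 236, 236, 237, 236, 237, 236, 238, 238]
100 [158, 175, 177, 181, 181, 182, 179, 165, 126, 74, 30, 19, 22, 25, 29, 29, 26, 28, 32, 70, 150, 223, 242, 246, 246, 246, 246, 246, 246, 245, 239, 215, 187, 181, 181, 182, 180, 168, 159, 172, 181, 185, 184, 183, 186, 184, 185, 188, 182, 184, 185, 184, 186, 183, 184, 185, 183, 173]
140 [166, 172, 177, 175, 175, 180, 171, 155, 105, 52, 19, 17, 27, 29, 30, 29, 28, 31, 45, 98, 184, 237, 246, 246, 247, 247, 247, 246, 245, 237, 214, 187, 182, 179, 177, 175, 163, 157, 169, 180, 179, 182, 182, 180, 181, 182, 185, 183, 181, 180, 180, 179, 183, 179, 179, 175, 163, 188]
180 [64, 66, 63, 64, 65, 64, 60, 53, 39, 21, 16, 16, 13, 19, 22, 26, 30, 47, 102, 180, 231, 242, 245, 244, 245, 244, 245, 242, 235, 211, 183, 174, 177, 173, 166, 155, 158, 171, 179, 177, 176, 179, 178, 177, 177, 178, 177, 177, 176, 170, 159, 149, 15
[... 1623 characters left out ...]
, (196, 53), (197, 41), (198, 37), (199, 58), (200, 68), (201, 73), (202, 73), (203, 74)]
335 [(174, 67), (175, 66), (176, 72), (177, 88), (178, 97), (179, 94), (180, 80), (181, 49), (182, 26), (183, 12), (184, 17), (185, 3), (186, 18), (187, 23), (188, 34), (189, 56), (190, 64), (191, 59), (192, 55), (193, 35), (194, 48), (195, 59), (196, 71), (197, 71), (198, 75), (199, 75), (200, 73), (201, 71), (202, 64), (203, 61)]
180 270 0.0216 0.0327
190 270 0.0252 0.0106
200 270 0.0287 -0.0116
180 290 -0.022 0.0242
190 290 -0.0185 0.0022
200 290 -0.0149 -0.0198
180 310 -0.0652 0.0158
190 310 -0.0616 -0.0061
200 310 -0.0581 -0.028
180 330 -0.1079 0.0074
190 330 -0.1044 -0.0144
200 330 -0.1009 -0.0361
```

Emit:
drive_tool --moves "0.001 0.0042 0 -0.9 0;0 0 -0.03 0 0;0 0 -0.03 0 0;0 0 0 0 0;0 0 0 0 0"

```text
time: 2.38
ee_pos: [0.5417, 0.2975, 0.1091]
eef_rot: [0.058, 0.704, -0.057, 0.705]
ft_force: [-0.0, 0.0, 0.2]
width: 0.0873
```

Emit:
drive_tool --moves "-0.001 -0.0012 -0.03 0 0;0 0 -0.025 0 0;0 0 -0.005 0 0;0 0 0 0 0;0 0 0 0 0"

```text
time: 3.0
ee_pos: [0.5409, 0.296, 0.0488]
eef_rot: [0.059, 0.704, -0.057, 0.705]
ft_force: [0.2, -1.1, 0.1]
width: 0.0873
```

```bash
python3 st.py; python3 - <<'E'
from h import *
c=shot('wrist','w2')
E
```

```text
3.0 [0.5409 0.296  0.0488] x [ 0.002  0.001 -1.   ] y [0.164 0.987 0.002] jaw yaw 80.59 [ 0.18 -1.05  0.11] 0.0873 [-0.71  0.44  0.17  1.67 -0.08  1.03  0.89]
```

View pics/w2.png

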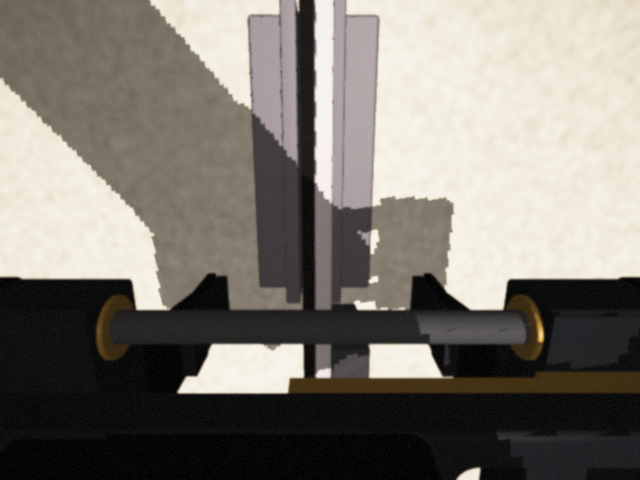

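Bar is now centred (columns 302–334) and upright in the wrist view. Closing.

Emit:
drive_tool --moves "0 0 0 0 1;0 0 0 0 1;0 0 0 0 1;0 0 0 0 1;0 0 0 0 1;0 0 0 0 1;0 0 0 0 1;0 0 0 0 1" --newtons 30

```text
time: 4.05
ee_pos: [0.54, 0.2954, 0.0472]
eef_rot: [0.058, 0.705, -0.058, 0.705]
ft_force: [-0.2, -1.3, 0.2]
width: 0.0151
```

Emit:
drive_tool --moves "0 0 0.01 0 1;0 0 0.02 0 1;0 0 0.02 0 1;0 0 0.02 0 1;0 0 0.02 0 1;0 0 0 0 1;0 0 0 0 1"

```text
time: 4.92
ee_pos: [0.5396, 0.2952, 0.1368]
eef_rot: [0.058, 0.705, -0.058, 0.705]
ft_force: [0.1, -0.2, -4.7]
width: 0.0123
```

```bash
python3 st.py; python3 - <<'E'
from h import *
c=shot('scene','s2');cv2.imwrite('pics/s2c.png',cv2.resize(c['color'][60:260,260:480,::-1],None,fx=3,fy=3))
E
```

```text
4.925 [0.5396 0.2952 0.1368] x [-0.001 -0.    -1.   ] y [ 0.163  0.987 -0.   ] jaw yaw 80.6 [ 0.09 -0.18 -4.69] 0.0123 [-0.72  0.36  0.18  1.59 -0.07  1.2   0.88]
```

View pics/s2c.png

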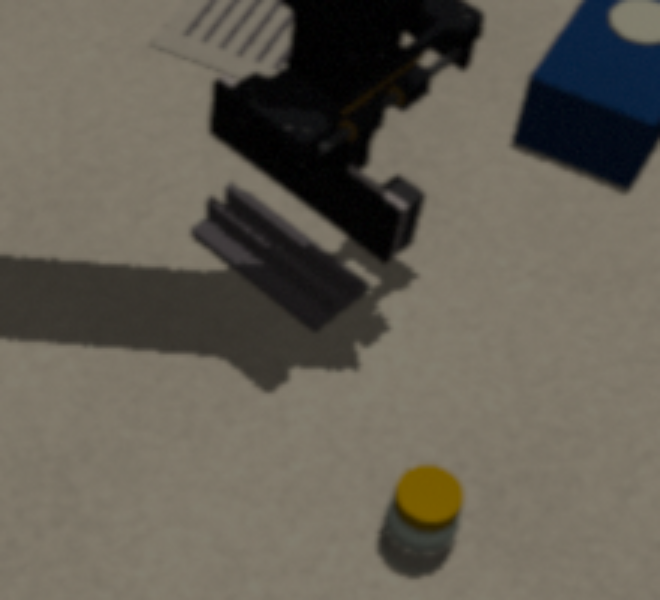

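Emit:
drive_tool --moves "-0.001 -0.015 0 2 1;-0.001 -0.0245 0 3.5 1;-0.001 -0.0245 0 3.5 1;-0.001 -0.0245 0 3.5 1;-0.001 -0.0245 0 3.5 1;-0.001 -0.0245 0 3.5 1;-0.001 -0.0245 0 3.5 1;-0.001 -0.0245 0 3.5 1;-0.001 -0.01 0 2.5 1;0 0 -0.02 0 1;0 0 -0.025 0 1;0 0 -0.025 0 1;0 0 -0.015 0 1;0 0 0 0 1;0 0 0 0 1"

```text
time: 6.85
ee_pos: [0.5316, 0.099, 0.053]
eef_rot: [-0.12, 0.696, 0.12, 0.697]
ft_force: [1.1, -0.1, -4.4]
width: 0.0121
```

```bash
python3 st.py; python3 - <<'E'
from h import *
c=shot('scene','s3');cv2.imwrite('pics/s3c.png',cv2.resize(c['color'][120:300,220:440,::-1],None,fx=3.5,fy=3.3))
E
```

```text
6.85 [0.5316 0.099  0.053 ] x [ 0.001  0.    -1.   ] y [-0.335  0.942 -0.   ] jaw yaw 109.59 [ 1.14 -0.14 -4.39] 0.0121 [-0.45  0.29  0.21  1.87 -0.07  0.99  1.7 ]
```

View pics/s3c.png

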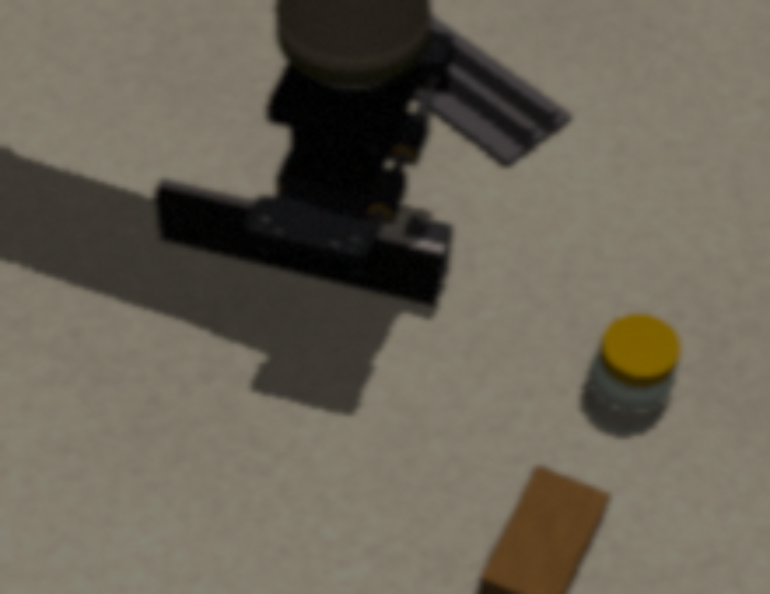

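Emit:
drive_tool --moves "0 0 -0.006 0 1;0 0 -0.004 0 1;0 0 -0.003 0 1;0 0 -0.002 0 1;0 0 -0.001 0 1;0 0 0 0 1"

```text
time: 7.65
ee_pos: [0.5316, 0.0975, 0.0374]
eef_rot: [-0.12, 0.697, 0.119, 0.697]
ft_force: [-4.6, -5.0, 9.2]
width: 0.0126
```

Emit:
drive_tool --moves "0 0 0.0007 0 1;0 0 0 0 1;0 0 0 0 1"

```text
time: 8.02
ee_pos: [0.5314, 0.098, 0.0377]
eef_rot: [-0.12, 0.697, 0.12, 0.697]
ft_force: [-3.3, -4.6, 7.4]
width: 0.0126
```

Emit:
drive_tool --moves "0 0 0.0005 0 1;0 0 0 0 0.8;0 0 0 0 0.7;0 0 0 0 0.5;0 0 0 0 0.3;0 0 0 0 0;0 0 0 0 0;0 0 0 0 0;0 0 0 0 0"

```text
time: 9.15
ee_pos: [0.531, 0.0989, 0.0374]
eef_rot: [-0.12, 0.697, 0.12, 0.697]
ft_force: [0.5, -0.1, 0.3]
width: 0.078
```

```bash
python3 st.py; python3 - <<'E'
from h import *
c=shot('scene','s4');cv2.imwrite('pics/s4c.png',cv2.resize(c['color'][120:300,220:440,::-1],None,fx=3.5,fy=3.3))
shot('wrist','w4')
E
```

```text
9.15 [0.531  0.0989 0.0374] x [-0.  0. -1.] y [-0.335  0.942  0.   ] jaw yaw 109.59 [ 0.47 -0.13  0.3 ] 0.078 [-0.45  0.31  0.21  1.88 -0.08  0.96  1.71]
```

View pics/s4c.png

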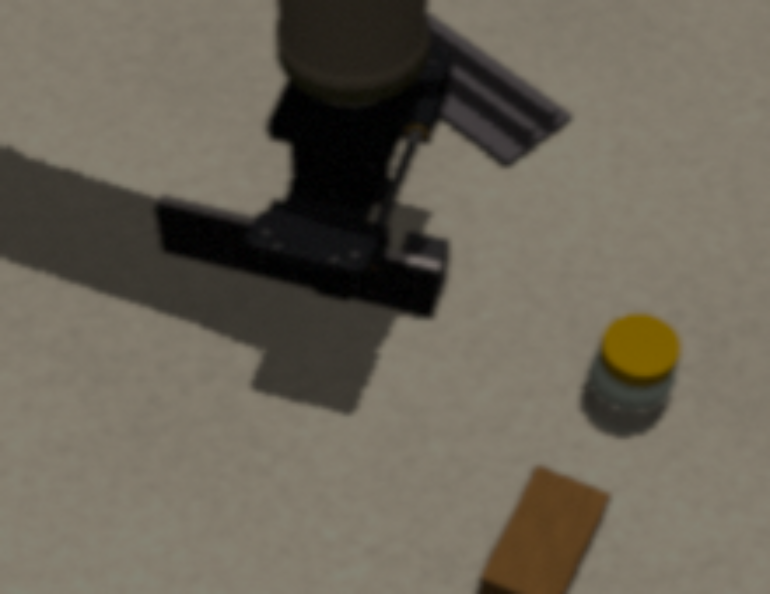

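View pics/w4.png

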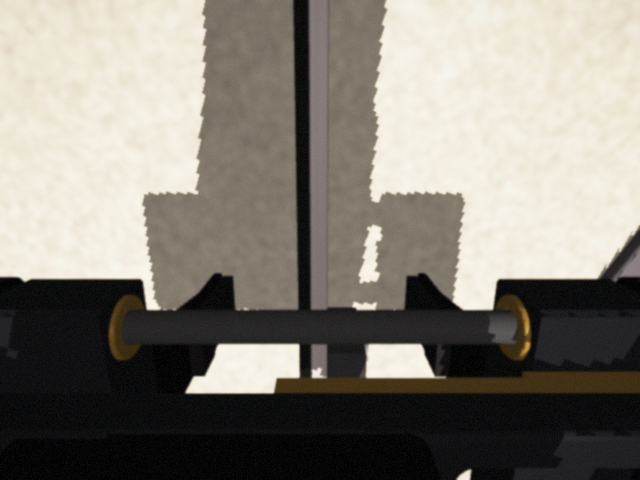

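Emit:
drive_tool --moves "0 0 0.008 0 0;0 0 0.008 0 0;0 0 0 0 0;0.0037 -0.0104 0 0 0;0.0037 -0.0104 0 0 0;0.0037 -0.0104 0 0 0;0.0012 -0.0033 0 0 0;0.0012 -0.0033 0 0 0;0.0012 -0.0033 0 0 0;0.0012 -0.0033 0 0 0;0.0012 -0.0033 0 0 0;0 0 0 0 0"

```text
time: 10.75
ee_pos: [0.5481, 0.0509, 0.0534]
eef_rot: [-0.12, 0.697, 0.12, 0.697]
ft_force: [-0.2, 1.2, 0.4]
width: 0.087
```

```bash
python3 st.py; python3 - <<'E'
from h import *
c=shot('scene','s5');cv2.imwrite('pics/s5c.png',cv2.resize(c['color'][120:300,220:440,::-1],None,fx=3.5,fy=3.3))
shot('wrist','w5')
E
```

```text
10.75 [0.5481 0.0509 0.0534] x [ 0.  0. -1.] y [-0.335  0.942 -0.   ] jaw yaw 109.57 [-0.24  1.19  0.37] 0.087 [-0.38  0.31  0.24  1.84 -0.09  1.    1.81]
```

View pics/s5c.png

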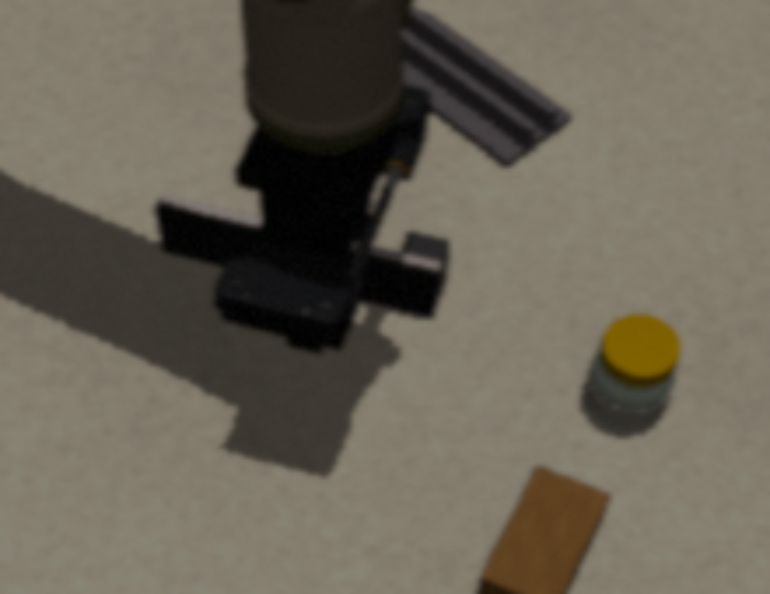

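View pics/w5.png

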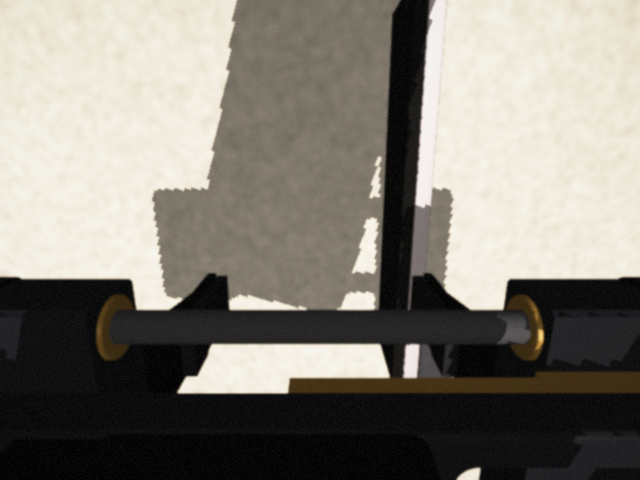

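Emit:
drive_tool --moves "0.001 -0.0028 0 0 0;0.001 -0.0028 0 0 0;0.001 -0.0028 0 0 0;0.001 -0.0028 0 0 0;0.001 -0.0028 0 0 0;0 0 0 0 0"

```text
time: 11.6
ee_pos: [0.5531, 0.0369, 0.0534]
eef_rot: [-0.12, 0.697, 0.12, 0.697]
ft_force: [0.3, 0.3, -0.5]
width: 0.0868
```

```bash
python3 st.py; python3 - <<'E'
from h import *
c=shot('scene','s6');cv2.imwrite('pics/s6c.png',cv2.resize(c['color'][120:300,220:440,::-1],None,fx=3.5,fy=3.3))
shot('wrist','w6')
E
```

```text
11.6 [0.5531 0.0369 0.0534] x [-0. -0. -1.] y [-0.335  0.942 -0.   ] jaw yaw 109.57 [ 0.29  0.31 -0.53] 0.0868 [-0.36  0.32  0.24  1.83 -0.09  1.    1.84]
```

View pics/w6.png

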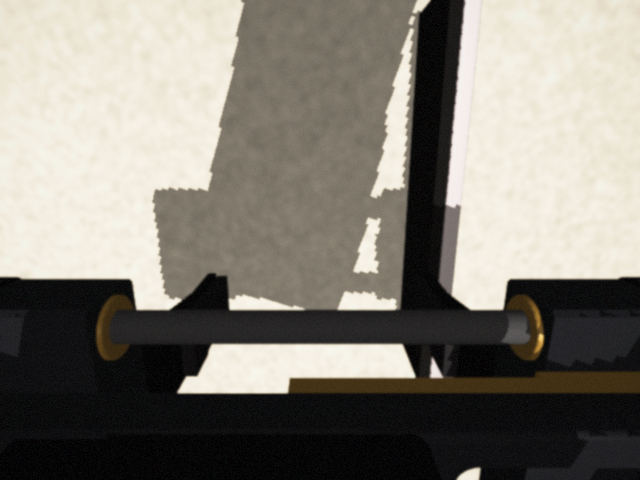

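View pics/s6c.png

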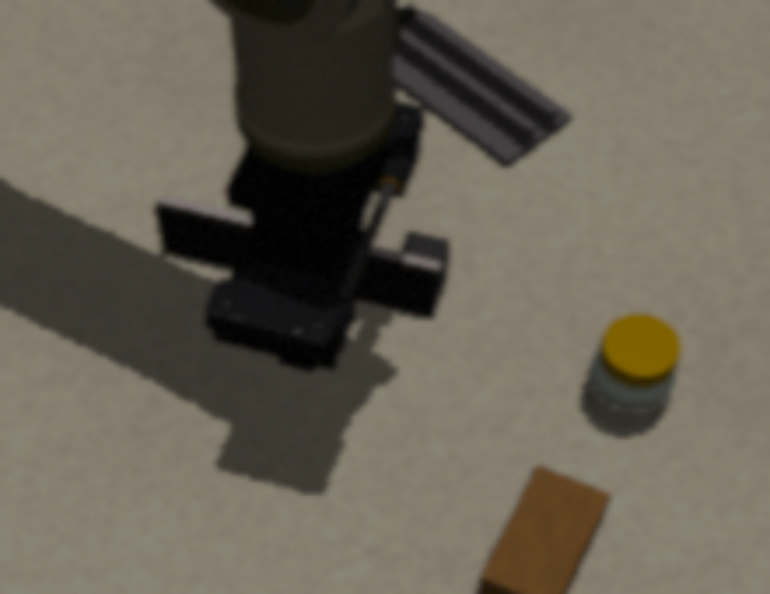

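```bash
python3 - <<'E'
from h import *
from scipy.spatial.transform import Rotation as R
for n,tcp,us in(('w4',(.531,.0989,.0374),((295,311,328),)),('w6',(.5531,.0369,.0534),((418,461,478),))):
    c=dict(np.load(f'pics/{n}.npz'));tcp=np.array(tcp)
    y=np.array([-.335,.942,0]);x=np.array([.942,.335,0])
    for s in(-1,1):
      for dz in(-.011,.017): print(n,'pad',s,dz,[round(k) for k in proj(c,tcp+s*.0435*y+[0,0,dz])],[round(k) for k in proj(c,tcp+s*.0435*y-.0095*x+[0,0,dz])])
    for u in us[0]:
      for v in (20,280):
        p=ray(c,u,v,.054); print(u,v,p.round(4),'tool',round((p-tcp)@x,4),round((p-tcp)@y,4))
    # profile
    g=c['color'].mean(2)
    for v in(30,150,250):
        e=np.diff(g[v]); print(v,[(i,int(e[i])) for i in range(280,500) if abs(e[i])>25])
T=shot('top','t6');cv2.imwrite('pics/t6c.png',cv2.resize(T['color'][200:340,180:340,::-1]*2,None,fx=4.5,fy=4.2))
E
```

```text
w4 pad -1 -0.011 [238, 273] [237, 256]
w4 pad -1 0.017 [226, 294] [224, 275]
w4 pad 1 -0.011 [398, 273] [399, 256]
w4 pad 1 0.017 [411, 294] [412, 275]
295 20 [0.4256 0.0519 0.054 ] tool -0.115 -0.009
295 280 [0.5282 0.0864 0.054 ] tool -0.0068 -0.0108
311 20 [0.4236 0.0578 0.054 ] tool -0.115 -0.0027
311 280 [0.5257 0.0934 0.054 ] tool -0.0068 -0.0034
328 20 [0.4213 0.064  0.054 ] tool -0.115 0.0039
328 280 [0.5231 0.1009 0.054 ] tool -0.0068 0.0046
30 [(293, -41), (307, 32), (308, 31), (382, 44), (383, 45)]
150 [(295, -43), (308, 30), (309, 36), (375, 25)]
250 [(296, -38), (297, -34), (309, 32), (310, 34), (364, 43), (365, 31), (375, -52), (376, -34), (459, 44), (460, 29)]
w6 pad -1 -0.011 [238, 273] [237, 256]
w6 pad -1 0.017 [225, 294] [224, 275]
w6 pad 1 -0.011 [398, 273] [399, 256]
w6 pad 1 0.017 [410, 294] [412, 275]
418 20 [0.4263 0.0374 0.054 ] tool -0.1193 0.0429
418 280 [0.5356 0.0852 0.054 ] tool -0.0003 0.0514
461 20 [0.4201 0.0547 0.054 ] tool -0.1193 0.0613
461 280 [0.5282 0.106  0.054 ] tool -0.0003 0.0734
478 20 [0.4177 0.0616 0.054 ] tool -0.1193 0.0686
478 280 [0.5253 0.1142 0.054 ] tool -0.0003 0.0822
30 [(408, 44), (409, 44), (412, -31), (413, -41), (414, -32), (417, -39), (418, -33), (460, 57), (461, 73), (462, 47)]
150 [(382, 25), (383, 44), (384, 29), (405, -51), (406, -33), (409, -36), (410, -36), (448, 27), (449, 74), (450, 69), (451, 28)]
250 [(357, 50), (358, 27), (373, -26), (374, -39), (375, -29), (403, -41), (404, -35), (440, 35), (441, 32), (455, 50), (456, 38)]
```

View pics/t6c.png

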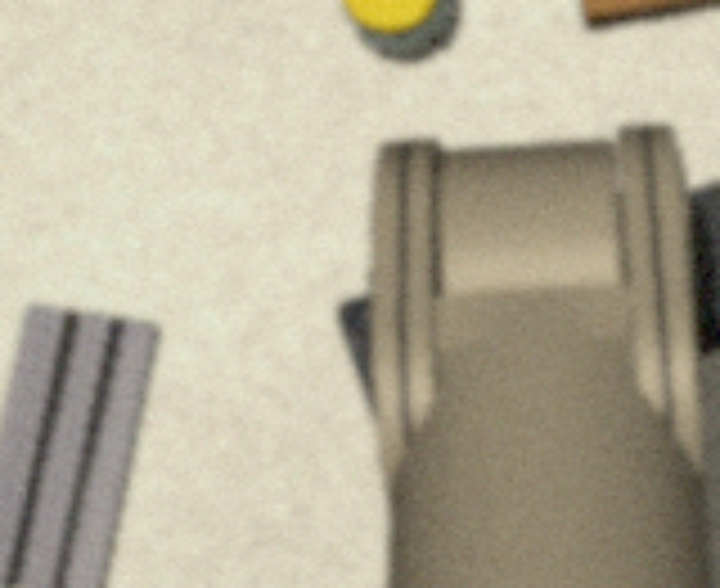

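```bash
python3 - <<'E'
from h import *
y=np.array([-.335,.942,0]);x=np.array([.942,.335,0]);o=np.array([.531,.0989,0])
for n,L in(('w4',((297,250,0),(297,250,.054),(309.5,250,.054))),('w5',((386,200,0),(412,200,.054),(431,200,.054))),('w6',((403.5,250,0),(409,150,0),(417,30,0),(440.5,250,.054),(456,250,.054),(449.5,150,.054),(461,30,.054)))):
    c=dict(np.load(f'pics/{n}.npz'))
    for u,v,z in L:
        p=ray(c,u,v,z)-o;print(n,u,v,z,'along',round(p@x,4),'y',round(p@y,4))
E
```

```text
w4 297 250 0 along -0.0048 y -0.0131
w4 297 250 0.054 along -0.0214 y -0.0097
w4 309.5 250 0.054 along -0.0214 y -0.004
w5 386 200 0 along -0.0328 y -0.008
w5 412 200 0.054 along -0.0417 y -0.0054
w5 431 200 0.054 along -0.0417 y 0.0038
w6 403.5 250 0 along 0.0003 y -0.0099
w6 409 150 0 along -0.0635 y -0.0104
w6 417 30 0 along -0.1291 y -0.0101
w6 440.5 250 0.054 along -0.0164 y -0.0043
w6 456 250 0.054 along -0.0164 y 0.0035
w6 449.5 150 0.054 along -0.0652 y -0.0043
w6 461 30 0.054 along -0.1154 y -0.0041
```

```bash
python3 - <<'E'
import cv2,numpy as np
im=cv2.imread('pics/w6.png')[180:400,360:520].astype(float)
cv2.imwrite('pics/w6c.png',cv2.resize(np.clip(255*(im/255)**.45,0,255).astype(np.uint8),None,fx=3,fy=2.7))
im=cv2.imread('pics/s6.png')[160:240,260:360].astype(float)
cv2.imwrite('pics/s6d.png',cv2.resize(np.clip(255*(im/255)**.45,0,255).astype(np.uint8),None,fx=7,fy=7,interpolation=2))
E
```

View pics/w6c.png

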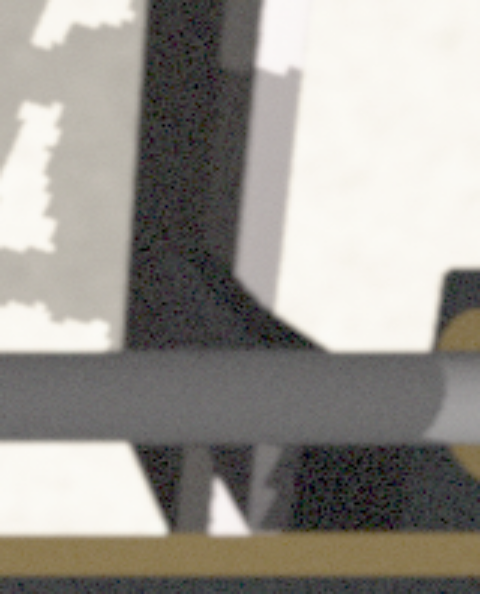

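View pics/s6d.png

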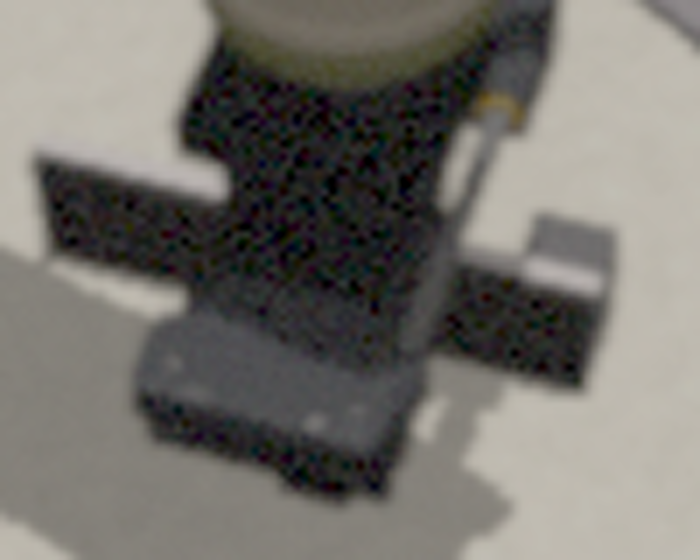

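Emit:
drive_tool --moves "0 0 0.02 0 0;-0.0055 0.0155 0 0 0;-0.0055 0.0155 0 0 0;-0.0055 0.0155 0 0 0;-0.0055 0.0155 0 0 0;0 0 0 0 0;0 0 -0.02 0 0;0 0 -0.0115 0 0;0 0 0 0 0;0 0 0 0 0"

```text
time: 13.0
ee_pos: [0.5314, 0.099, 0.0423]
eef_rot: [-0.12, 0.697, 0.12, 0.697]
ft_force: [0.3, -0.8, 0.5]
width: 0.0871
```

```bash
python3 st.py; python3 - <<'E'
from h import *
shot('wrist','w7')
E
```

```text
13.0 [0.5314 0.099  0.0423] x [ 0.  0. -1.] y [-0.335  0.942 -0.   ] jaw yaw 109.57 [ 0.29 -0.82  0.52] 0.0871 [-0.45  0.3   0.21  1.88 -0.07  0.97  1.7 ]
```

View pics/w7.png

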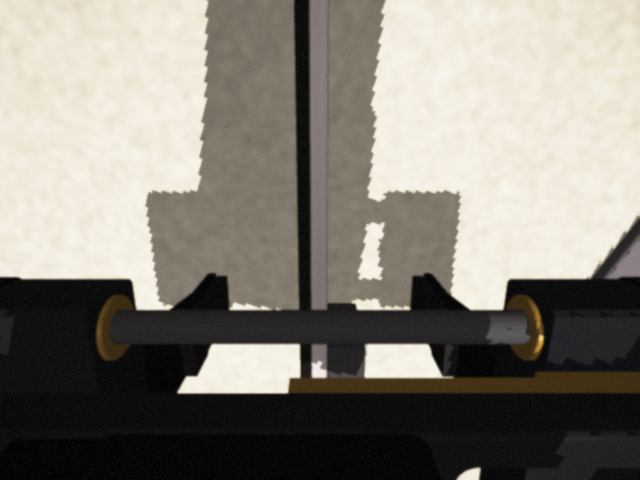

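Emit:
drive_tool --moves "0.004 -0.0113 0 0 0;0.004 -0.0113 0 0 0;0.003 -0.0085 0 0 0;0 0 0 0 0;0.0009 -0.0025 0 0 0;0.0009 -0.0025 0 0 0;0.0009 -0.0025 0 0 0;0.0009 -0.0025 0 0 0;0 0 0 0 0"

```text
time: 14.18
ee_pos: [0.5457, 0.0578, 0.0419]
eef_rot: [-0.12, 0.697, 0.12, 0.697]
ft_force: [0.4, -0.4, 0.5]
width: 0.0872
```

```bash
python3 st.py; python3 - <<'E'
from h import *
shot('wrist','w8')
E
```

```text
14.175 [0.5457 0.0578 0.0419] x [-0. -0. -1.] y [-0.335  0.942 -0.   ] jaw yaw 109.57 [ 0.42 -0.42  0.52] 0.0872 [-0.39  0.32  0.23  1.86 -0.09  0.97  1.79]
```

View pics/w8.png

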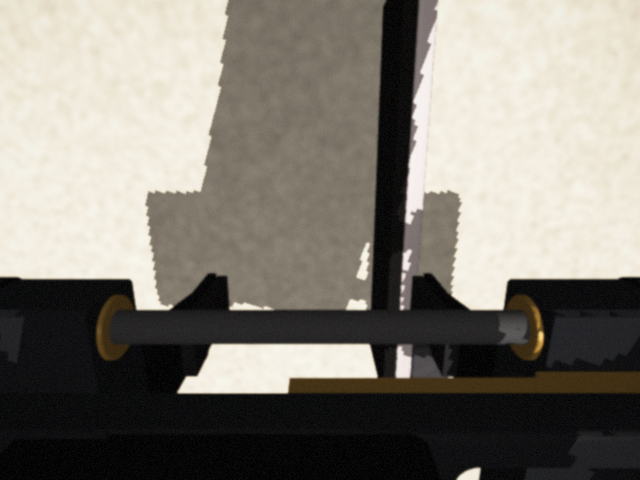

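Emit:
drive_tool --moves "0.0009 -0.0025 0 0 0;0.0009 -0.0025 0 0 0;0.0009 -0.0025 0 0 0;0.0009 -0.0025 0 0 0;0 0 0 0 0"

```text
time: 14.85
ee_pos: [0.5493, 0.0478, 0.0419]
eef_rot: [-0.12, 0.697, 0.12, 0.697]
ft_force: [-0.2, 0.7, 1.0]
width: 0.0869
```

```bash
python3 st.py; python3 - <<'E'
from h import *
shot('wrist','w9')
E
```

```text
14.85 [0.5493 0.0478 0.0419] x [-0. -0. -1.] y [-0.335  0.942 -0.   ] jaw yaw 109.57 [-0.23  0.73  0.96] 0.0869 [-0.37  0.33  0.23  1.85 -0.09  0.97  1.81]
```

View pics/w9.png

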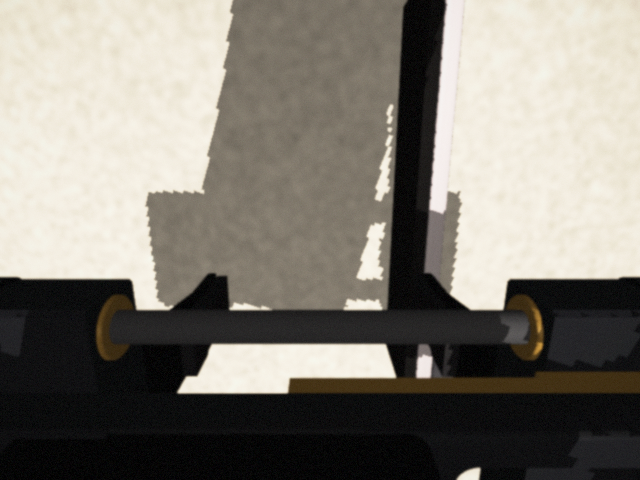

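```bash
cat > ed.py <<'E'
import sys
from h import *
y=np.array([-.335,.942,0]);x=np.array([.942,.335,0]);o=np.array([.531,.0989,0])
c=dict(np.load(f'pics/{sys.argv[1]}.npz'));g=c['color'].mean(2)
for v in(60,150,250):
    e=np.diff(cv2.GaussianBlur(g,(3,1),0)[v])
    for i in range(300,560):
        if abs(e[i])>12 and abs(e[i])>=max(abs(e[i-2:i+3])):
            print(v,i,int(e[i]),[ (z,round(float((ray(c,i+.5,v,z)-o)@y),4)) for z in(0,.054)])
E
python3 ed.py w9; python3 - <<'E'
import cv2,numpy as np
im=cv2.imread('pics/w9.png')[200:400,340:520].astype(float)
cv2.imwrite('pics/w9c.png',cv2.resize(np.clip(255*(im/255)**.4,0,255).astype(np.uint8),None,fx=3,fy=3))
E
```

```text
60 400 -31 [(0, -0.0095), (0.054, -0.0204)]
60 440 59 [(0, 0.0123), (0.054, -0.004)]
150 386 36 [(0, -0.0148), (0.054, -0.0245)]
150 390 -38 [(0, -0.0125), (0.054, -0.0227)]
150 395 -31 [(0, -0.0096), (0.054, -0.0205)]
150 433 61 [(0, 0.0124), (0.054, -0.004)]
250 363 35 [(0, -0.0262), (0.054, -0.0331)]
250 379 -23 [(0, -0.0163), (0.054, -0.0256)]
250 389 -32 [(0, -0.0101), (0.054, -0.0209)]
250 425 28 [(0, 0.0124), (0.054, -0.004)]
250 456 37 [(0, 0.0317), (0.054, 0.0106)]
```

View pics/w9c.png

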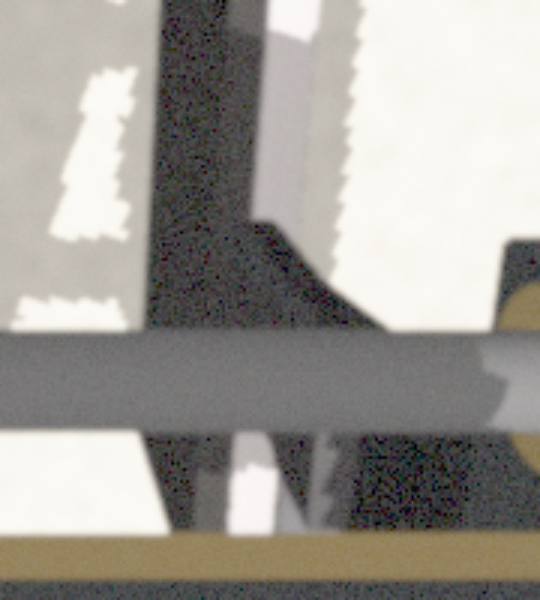

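Emit:
drive_tool --moves "0 0 0.015 0 0;-0.006 0.0171 0 0 0;-0.006 0.0171 0 0 0;-0.006 0.0171 0 0 0;0 0 0 0 0;0 0 -0.015 0 0;0 0 -0.01 0 0;0 0 -0.006 0 0;0 0 0 0 0;0 0 0 0 0"

```text
time: 16.15
ee_pos: [0.5315, 0.0993, 0.0261]
eef_rot: [-0.12, 0.697, 0.12, 0.697]
ft_force: [-0.0, 0.1, -0.5]
width: 0.0871
```

```bash
python3 st.py; python3 - <<'E'
from h import *
shot('wrist','w10')
E
python3 ed.py w10
```

```text
16.15 [0.5315 0.0993 0.0261] x [ 0.  0. -1.] y [-0.335  0.942 -0.   ] jaw yaw 109.58 [-0.01  0.09 -0.53] 0.0871 [-0.44  0.33  0.2   1.89 -0.08  0.93  1.71]
60 307 29 [(0, -0.0052), (0.054, -0.0037)]
60 384 37 [(0, 0.0337), (0.054, 0.0249)]
150 308 29 [(0, -0.0051), (0.054, -0.0036)]
150 378 35 [(0, 0.0325), (0.054, 0.024)]
250 308 28 [(0, -0.0055), (0.054, -0.0039)]
250 368 35 [(0, 0.0291), (0.054, 0.0215)]
250 384 -37 [(0, 0.0384), (0.054, 0.0283)]
250 466 31 [(0, 0.0858), (0.054, 0.0631)]
```

View pics/w10.png

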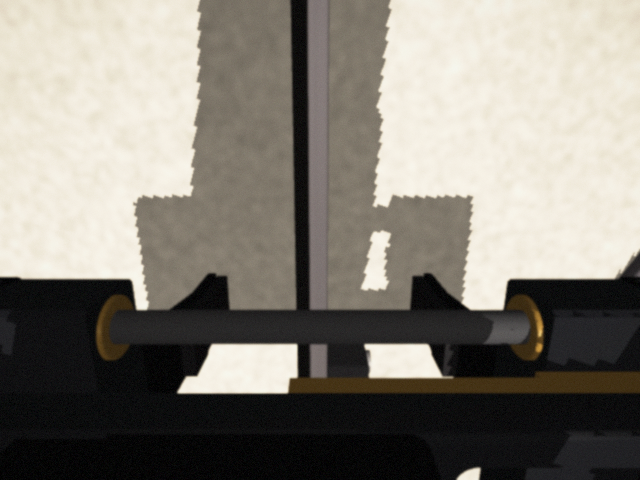

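Emit:
drive_tool --moves "0.004 -0.0113 0 0 0;0.004 -0.0113 0 0 0;0.003 -0.0085 0 0 0;0 0 0 0 0;0.0009 -0.0025 0 0 0;0.0009 -0.0025 0 0 0;0.0009 -0.0025 0 0 0;0.0009 -0.0025 0 0 0;0 0 0 0 0"

```text
time: 17.32
ee_pos: [0.546, 0.0584, 0.026]
eef_rot: [-0.12, 0.697, 0.12, 0.697]
ft_force: [-1.1, 1.9, 0.6]
width: 0.0874
```

```bash
python3 st.py; python3 - <<'E'
from h import *
shot('wrist','w11')
E
python3 ed.py w11
```

```text
17.325 [0.546  0.0584 0.026 ] x [ 0.  0. -1.] y [-0.335  0.942  0.   ] jaw yaw 109.59 [-1.07  1.91  0.63] 0.0874 [-0.38  0.34  0.22  1.87 -0.09  0.94  1.8 ]
60 384 -32 [(0, -0.0097), (0.054, -0.0185)]
60 412 28 [(0, 0.0044), (0.054, -0.0081)]
60 433 37 [(0, 0.015), (0.054, -0.0004)]
150 380 -31 [(0, -0.0098), (0.054, -0.0186)]
150 407 30 [(0, 0.0047), (0.054, -0.0079)]
150 423 28 [(0, 0.0133), (0.054, -0.0016)]
250 376 -33 [(0, -0.0096), (0.054, -0.0185)]
250 400 30 [(0, 0.0042), (0.054, -0.0083)]
250 468 36 [(0, 0.0435), (0.054, 0.0205)]
```

View pics/w11.png

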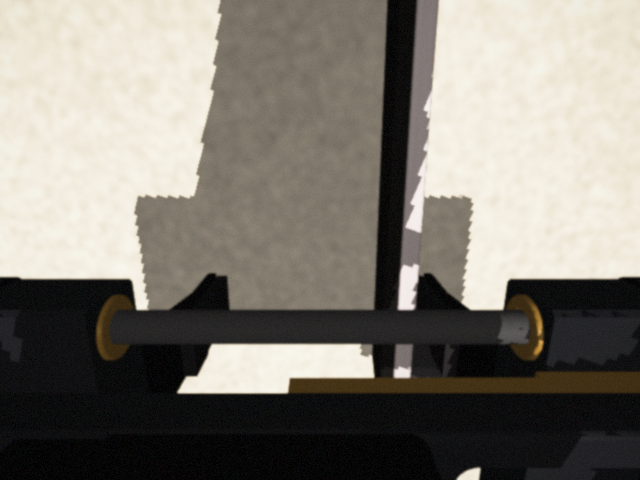

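It is tipping now: top edge moved 4 mm, bottom edge unchanged. Continuing.

Emit:
drive_tool --moves "0.0009 -0.0025 0 0 0;0.0009 -0.0025 0 0 0;0.0009 -0.0025 0 0 0;0.0009 -0.0025 0 0 0;0.0009 -0.0025 0 0 0;0.0009 -0.0025 0 0 0;0.0009 -0.0025 0 0 0;0.0009 -0.0025 0 0 0;0 0 0 0 0"

```text
time: 18.5
ee_pos: [0.5531, 0.038, 0.0259]
eef_rot: [-0.12, 0.697, 0.12, 0.697]
ft_force: [-1.0, 0.0, 0.2]
width: 0.0869
```

```bash
python3 st.py; python3 - <<'E'
from h import *
shot('wrist','w12')
E
```

```text
18.5 [0.5531 0.038  0.0259] x [-0. -0. -1.] y [-0.335  0.942 -0.   ] jaw yaw 109.57 [-1.04  0.02  0.23] 0.0869 [-0.35  0.36  0.23  1.85 -0.1   0.94  1.84]
```

View pics/w12.png

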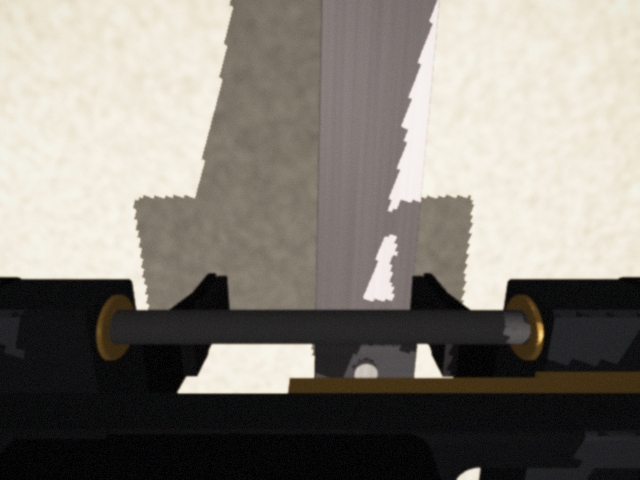

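```bash
cat > bar.py <<'E'
import sys
from h import *
c=dict(np.load(f'pics/{sys.argv[1]}.npz'));g=cv2.GaussianBlur(c['color'].mean(2),(3,3),0)
for v in range(int(sys.argv[2]),int(sys.argv[3]),20):
    e=np.diff(g[v]); out=[]
    for i in range(200,560):
        if abs(e[i])>8 and abs(e[i])>=max(abs(e[i-3:i+4])): out.append((i,int(e[i]),ray(c,i+.5,v,.014)[:2].round(4).tolist()))
    print(v,out)
E
python3 bar.py w12 20 300
```

```text
20 [(229, -38, [0.451, -0.0414]), (429, 37, [0.4203, 0.0449])]
40 [(224, -37, [0.4597, -0.0413]), (321, 8, [0.4447, 0.0011]), (425, 37, [0.4285, 0.0465])]
60 [(223, -35, [0.4681, -0.0395]), (321, 8, [0.4527, 0.0039]), (417, 38, [0.4375, 0.0464])]
80 [(221, -38, [0.4768, -0.038]), (320, 8, [0.461, 0.0064]), (414, 38, [0.446, 0.0486])]
100 [(216, -39, [0.4863, -0.0379]), (320, 8, [0.4695, 0.0094]), (410, 37, [0.4549, 0.0504])]
120 [(211, -38, [0.496, -0.0378]), (402, 38, [0.4647, 0.0503])]
140 [(206, -37, [0.506, -0.0376]), (403, 32, [0.4732, 0.0545])]
160 [(204, -28, [0.5157, -0.0361]), (399, 37, [0.4829, 0.0564])]
180 [(395, 38, [0.4928, 0.0584])]
200 [(390, 34, [0.5032, 0.0599]), (399, -25, [0.5016, 0.0643]), (404, 12, [0.5007, 0.0667]), (411, -25, [0.4995, 0.0701]), (420, -36, [0.498, 0.0745]), (471, 26, [0.4891, 0.0994])]
220 [(470, 36, [0.4989, 0.1036])]
240 [(382, 36, [0.5245, 0.0641]), (395, -35, [0.5222, 0.0706]), (468, 35, [0.5091, 0.1073])]
260 [(376, 29, [0.536, 0.0653]), (390, -38, [0.5335, 0.0724]), (465, 37, [0.5199, 0.1107])]
280 [(202, -26, [0.5788, -0.0205]), (226, 33, [0.5743, -0.0081]), (369, 35, [0.548, 0.066]), (389, -37, [0.5444, 0.0764]), (411, -32, [0.5403, 0.0878]), (436, 28, [0.5357, 0.1007]), (464, 33, [0.5306, 0.1152]), (508, -49, [0.5225, 0.138])]
```

Emit:
drive_tool --moves "0 0 0.03 0 0;0 0 0.04 0 0;0 0 0.04 0 0;-0.006 0.0 0 0 0;0 0 0 0 0;0 0 0 0 0"

```text
time: 19.3
ee_pos: [0.5463, 0.0383, 0.1347]
eef_rot: [-0.12, 0.697, 0.12, 0.696]
ft_force: [0.1, -0.4, -0.2]
width: 0.0869
```

```bash
python3 st.py; python3 - <<'E'
from h import *
shot('wrist','w13');c=shot('scene','s13');cv2.imwrite('pics/s13c.png',cv2.resize(c['color'][120:300,220:440,::-1],None,fx=3.5,fy=3.3))
E
```

```text
19.3 [0.5463 0.0383 0.1347] x [-0.002 -0.    -1.   ] y [-0.336  0.942  0.   ] jaw yaw 109.6 [ 0.05 -0.38 -0.17] 0.0869 [-0.37  0.22  0.25  1.77 -0.06  1.16  1.81]
```

View pics/w13.png

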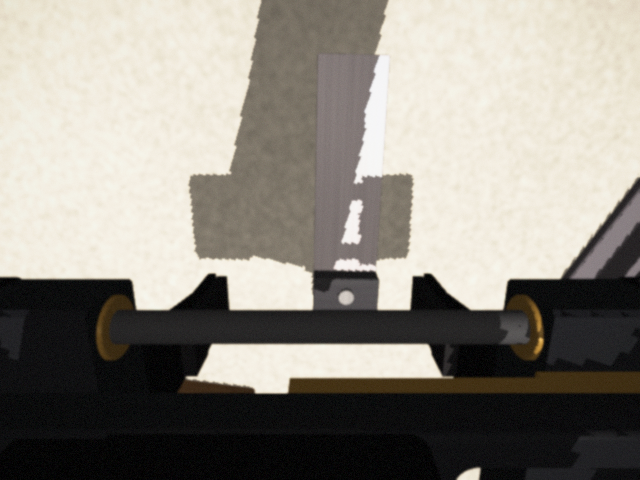

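View pics/s13c.png

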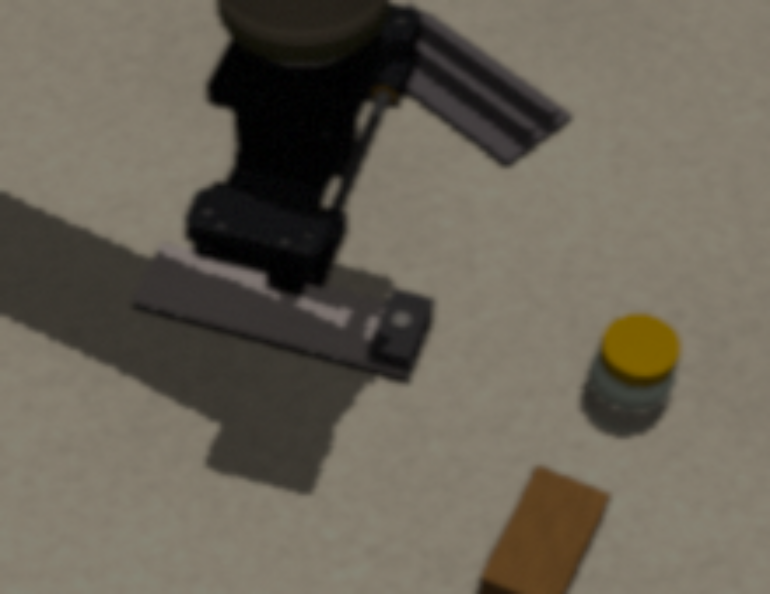

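```bash
python3 bar.py w13 46 262 | cut -c1-400; python3 - <<'E'
from h import *
c=dict(np.load('pics/w13.npz'));g=c['color'].mean(2)
print('col',[(v,int(g[v,340])) for v in range(48,60)],[(v,int(g[v,370])) for v in range(262,312)])
t=(ray(c,318,54.5,.014)+ray(c,389,54.5,.014))/2
l=ray(c,318,54.5,.014),ray(c,389,54.5,.014);print(l,np.linalg.norm(l[0]-l[1]))
print(ray(c,314,250,.014),ray(c,379,250,.014))
for v in(271,278): print(v,ray(c,345,v,.034),ray(c,345,v,.014))
E
```

```text
46 [(253, -36, [0.4342, -0.0523]), (376, 34, [0.4039, 0.0328])]
66 [(250, -36, [0.4479, -0.0505]), (374, 39, [0.4169, 0.0365])]
86 [(247, -36, [0.4619, -0.0486]), (370, 40, [0.4308, 0.0388])]
106 [(242, -35, [0.4769, -0.0481]), (365, 39, [0.4453, 0.0405])]
126 [(239, -36, [0.4917, -0.0461]), (364, 38, [0.4592, 0.0451])]
146 [(235, -34, [0.5072, -0.0449]), (361, 39, [0.474, 0.0484])]
166 [(230, -37, [0.5234, -0.0443]), (356, 40, [0.4898, 0.0503])]
186 [(412, 35, [0.4894, 0.0986])]
206 [(349, 39, [0.5218, 0.0565]), (362, -38, [0.5182, 0.0665]), (411, 35, [0.5047, 0.1044])]
226 [(344, 38, [0.5389, 0.0585]), (358, -41, [0.535, 0.0695]), (409, 35, [0.5208, 0.1095])]
246 [(408, 35, [0.537, 0.1156])]
col [(48, 118), (49, 120), (50, 120), (51, 115), (52, 114), (53, 109), (54, 113), (55, 119), (56, 121), (57, 122), (58, 124), (59, 122)] [(262, 124), (263, 143), (264, 194), (265, 231), (266, 239), (267, 239), (268, 233), (269, 205), (270, 143), (271, 80), (272, 45), (273, 29), (274, 20), (275, 23), (276, 26), (277, 27), (278, 36), (279, 55), (280, 69), (281, 84), (282, 88), (283, 88), (284, 88), (285, 86), (286, 87), (287, 84), (288, 83), (289, 86), (290, 86), (291, 87), (292, 84), (293, 86), (294, 85), (295, 84), (296, 86), (297, 88), (298, 85), (299, 88), (300, 84), (301, 84), (302, 79), (303, 85), (304, 85), (305, 84), (306, 85), (307, 85), (308, 76), (309, 60), (310, 38), (311, 33)]
(array([ 0.42366149, -0.0057539 ,  0.014     ]), array([0.40604901, 0.04367996, 0.014     ])) 0.0524776693928044
[0.56710882 0.0415647  0.014     ] [0.54866284 0.09343073 0.014     ]
271 [0.56952895 0.06906294 0.034     ] [0.57598697 0.07295736 0.014     ]
278 [0.57514198 0.07117775 0.034     ] [0.58200417 0.07522445 0.014     ]
```

Emit:
drive_tool --moves "-0.001 0.0125 0 -0.8 0.28;0 0.0122 0 0 0.28;0 0 -0.03 0 0.28;0 0 -0.03 0 0.28;0 0 -0.02 0 0.28;0 0 -0.015 0 0.28;0 0 0 0 0.28;0 0 0 0 0.28" --newtons 40

```text
time: 20.4
ee_pos: [0.5466, 0.0631, 0.0416]
eef_rot: [-0.115, 0.697, 0.116, 0.698]
ft_force: [-0.1, -0.4, 0.1]
width: 0.063
```

```bash
python3 st.py; python3 - <<'E'
from h import *
shot('wrist','w14')
E
```

```text
20.4 [0.5466 0.0631 0.0416] x [ 0.001  0.    -1.   ] y [-0.322  0.947 -0.   ] jaw yaw 108.8 [-0.06 -0.44  0.14] 0.063 [-0.39  0.32  0.22  1.85 -0.09  0.97  1.77]
```

View pics/w14.png

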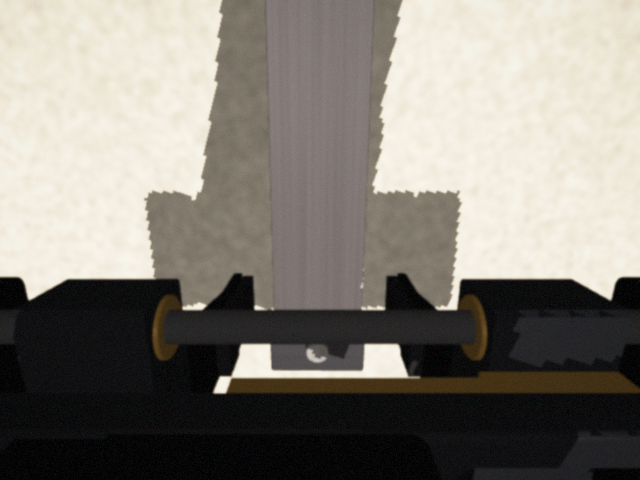

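Emit:
drive_tool --moves "-0.001 0 -0.012 0 0.28;0 0 -0.01 0 0.28;0 0 -0.006 0 0.28;0 0 0 0 0.28;0 0 0 0 0.28"

```text
time: 21.08
ee_pos: [0.5452, 0.063, 0.013]
eef_rot: [-0.115, 0.698, 0.115, 0.698]
ft_force: [0.3, -0.1, -0.6]
width: 0.0629
```

```bash
python3 st.py; python3 - <<'E'
from h import *
shot('wrist','w15');c=shot('scene','s15')
im=c['color'][150:250,250:370,::-1].astype(float)
cv2.imwrite('pics/s15c.png',cv2.resize(np.clip(255*(im/255)**.45,0,255).astype(np.uint8),None,fx=6,fy=6,interpolation=2))
E
```

```text
21.075 [0.5452 0.063  0.013 ] x [ 0.  0. -1.] y [-0.322  0.947  0.   ] jaw yaw 108.79 [ 0.35 -0.13 -0.61] 0.0629 [-0.38  0.36  0.22  1.87 -0.1   0.91  1.78]
```

View pics/w15.png

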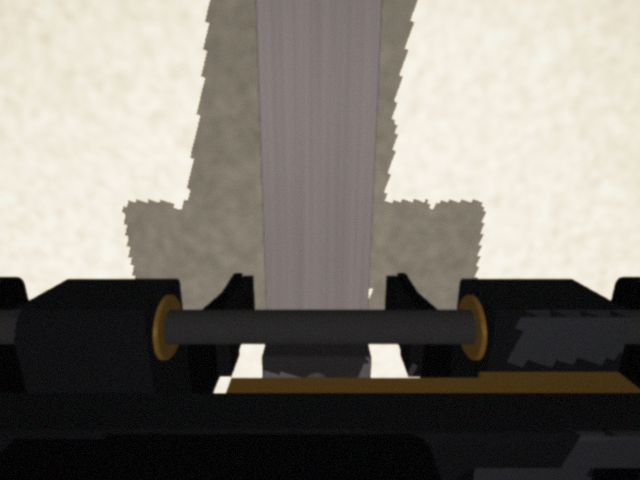

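View pics/s15c.png

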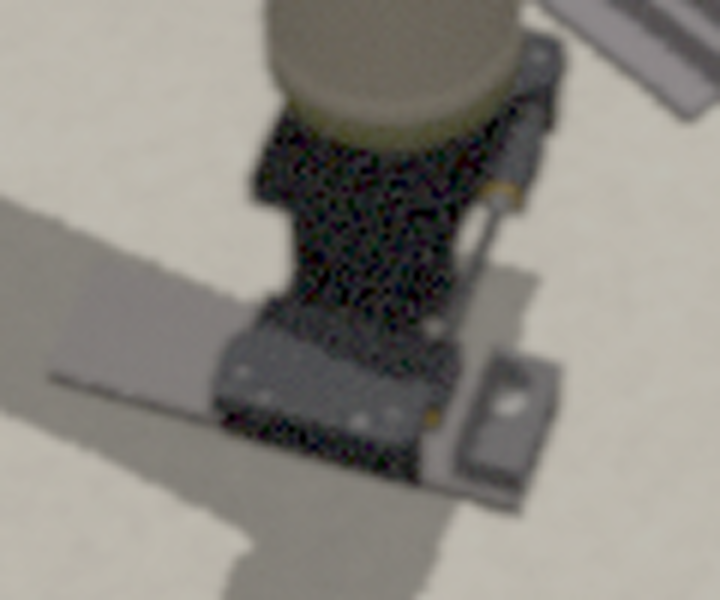

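Emit:
drive_tool --moves "0 0 -0.002 0 0.28;0 0 -0.002 0 0.28;0 0 0 0 0.28;0 0 0 0 0.28"

```text
time: 21.68
ee_pos: [0.545, 0.063, 0.0089]
eef_rot: [-0.115, 0.698, 0.115, 0.698]
ft_force: [0.5, 0.7, -0.5]
width: 0.0625
```

Emit:
drive_tool --moves "0 0 -0.002 0 0.28;0 0 -0.002 0 0.28;0 0 0 0 0.28;0 0 0 0 0.28"

```text
time: 22.18
ee_pos: [0.5451, 0.063, 0.0049]
eef_rot: [-0.115, 0.698, 0.116, 0.698]
ft_force: [-0.4, 0.4, -0.1]
width: 0.0626
```

Emit:
drive_tool --moves "0 0 -0.001 0 0.3;0 0 0 0 0.36;0 0 0 0 0.42;0 0 0 0 0.45;0 0 0 0 0.45" --newtons 20

```text
time: 22.8
ee_pos: [0.5451, 0.063, 0.0039]
eef_rot: [-0.115, 0.698, 0.115, 0.698]
ft_force: [0.9, 0.2, -0.2]
width: 0.0483
```

Emit:
drive_tool --moves "0 0 0 0 0.28;0 0 0 0 0.28;0 0 0 0 0.28;0 0 -0.004 0 0.28;0 0 -0.004 0 0.28;0 0 0 0 0.28;0 0 0 0 0.28"

```text
time: 23.68
ee_pos: [0.5451, 0.063, -0.0042]
eef_rot: [-0.115, 0.698, 0.115, 0.698]
ft_force: [-0.3, -0.7, 0.0]
width: 0.0622
```

```bash
python3 st.py; python3 - <<'E'
from h import *
shot('wrist','w16')
E
```

```text
23.675 [ 0.5451  0.063  -0.0042] x [-0.  0. -1.] y [-0.322  0.947  0.   ] jaw yaw 108.79 [-0.25 -0.72  0.  ] 0.0622 [-0.38  0.39  0.21  1.88 -0.1   0.88  1.78]
```

View pics/w16.png

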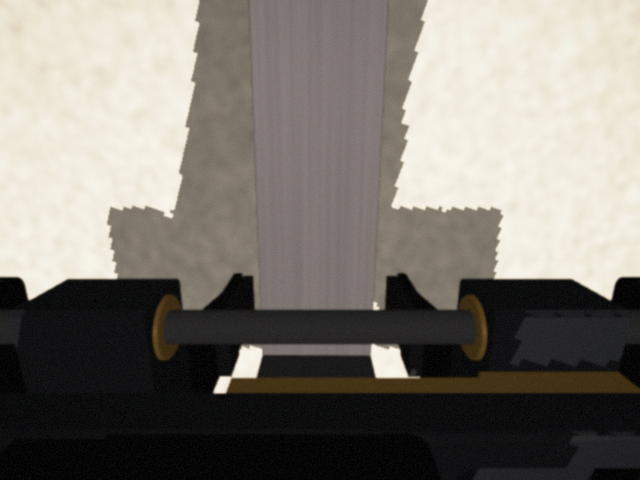

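Emit:
drive_tool --moves "0 0 -0.002 0 0.28;0 0 -0.002 0 0.28;0 0 -0.002 0 0.28;0 0 0 0 0.28;0 0 0 0 0.28"

```text
time: 24.35
ee_pos: [0.5451, 0.063, -0.0101]
eef_rot: [-0.115, 0.698, 0.115, 0.698]
ft_force: [-0.4, -0.2, 0.7]
width: 0.0626
```

Emit:
drive_tool --moves "0 0 -0.002 0 0.28;0 0 -0.001 0 0.28;0 0 0 0 0.28;0 0 0 0 0.28"

```text
time: 24.85
ee_pos: [0.5451, 0.063, -0.0131]
eef_rot: [-0.115, 0.698, 0.115, 0.698]
ft_force: [0.0, -0.0, -0.1]
width: 0.0627
```

Emit:
drive_tool --moves "0 0 0 0 0.33;0 0 0 0 0.37;0 0 0 0 0.41;0 0 0 0 0.45;0 0 0 0 0.45" --newtons 20

```text
time: 25.48
ee_pos: [0.5452, 0.0628, -0.0131]
eef_rot: [-0.115, 0.698, 0.115, 0.698]
ft_force: [0.7, -2.0, -0.9]
width: 0.0539
```

Emit:
drive_tool --moves "0 0 0 0 1;0 0 0 0 1;0 0 0 0 1;0 0 0.004 0 1;0 0 0.01 0 1;0 0 0.015 0 1;0 0 0.02 0 1;0 0 0 0 1;0 0 0 0 1" --newtons 45

```text
time: 26.6
ee_pos: [0.5448, 0.0631, 0.0357]
eef_rot: [-0.115, 0.698, 0.116, 0.698]
ft_force: [0.1, 0.2, -4.4]
width: 0.0534
```

```bash
python3 st.py; python3 - <<'E'
from h import *
shot('wrist','w17');c=shot('scene','s17')
im=c['color'][130:260,240:390,::-1].astype(float)
cv2.imwrite('pics/s17c.png',cv2.resize(np.clip(255*(im/255)**.45,0,255).astype(np.uint8),None,fx=5,fy=4.6,interpolation=2))
E
```

```text
26.6 [0.5448 0.0631 0.0357] x [-0.  0. -1.] y [-0.322  0.947  0.   ] jaw yaw 108.8 [ 0.09  0.16 -4.39] 0.0534 [-0.39  0.33  0.22  1.86 -0.09  0.96  1.77]
```

View pics/w17.png

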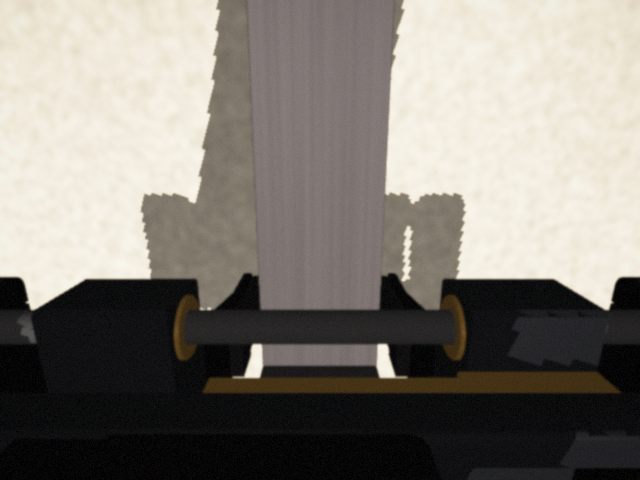

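View pics/s17c.png

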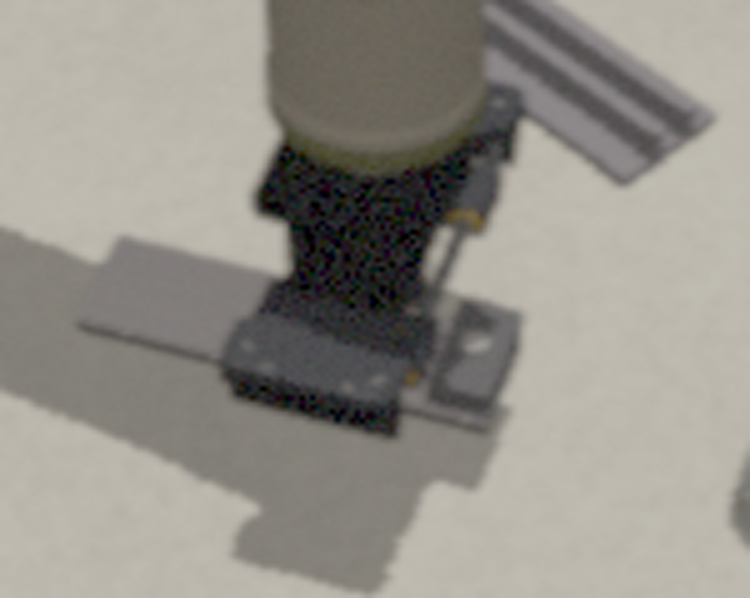

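Emit:
drive_tool --moves "0 0 0.02 0 1;0 0 0.03 0 1;0 0 0.03 0 1;0 0 0.025 0 1;0 0 0 0 1;0.003 -0.015 0 0 1;0.005 -0.03 0 0.1 1;0.005 -0.035 0 0.1 1;0.005 -0.035 0 0.1 1;0.005 -0.035 0 0.1 1;0.005 -0.035 0 0.1 1;0.004 -0.02 0 0.1 1;0 0 0 0 1;0 0 0 0 1"

```text
time: 28.45
ee_pos: [0.5764, -0.1418, 0.1397]
eef_rot: [-0.119, 0.698, 0.119, 0.696]
ft_force: [-0.2, 0.1, -5.0]
width: 0.0535
```

```bash
python3 st.py; python3 - <<'E'
from h import *
shot('wrist','w18');shot('scene','s18')
E
```

```text
28.45 [ 0.5764 -0.1418  0.1397] x [-0.002  0.    -1.   ] y [-0.332  0.943  0.001] jaw yaw 109.4 [-0.17  0.08 -4.97] 0.0535 [-0.13  0.32  0.36  1.65 -0.12  1.2   2.17]
```

View pics/s18.png

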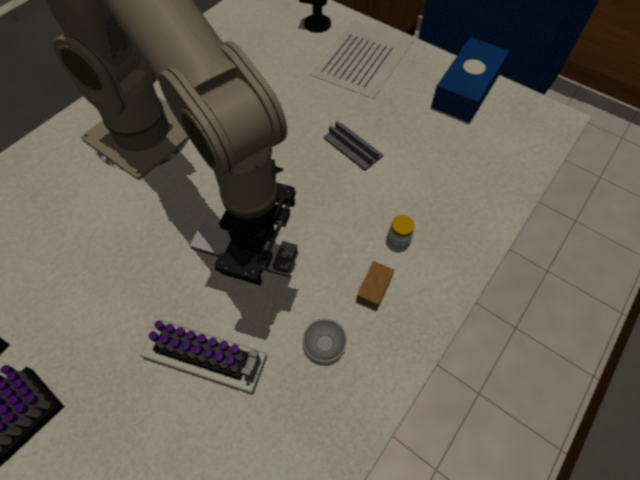

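Emit:
drive_tool --moves "0.003 -0.015 0 0 1;0.004 -0.03 0 0.1 1;0.004 -0.03 0 0.1 1;0.004 -0.03 0 0 1;0.004 -0.03 0 0 1;0.004 -0.025 0 0 1;0.003 -0.015 0 0 1;0.0005 -0.006 0 0 1;0 0 0 0 1;0 0 0 0 1"

```text
time: 29.8
ee_pos: [0.6039, -0.3218, 0.1409]
eef_rot: [-0.12, 0.697, 0.121, 0.697]
ft_force: [0.1, -0.4, -5.1]
width: 0.0534
```

```bash
python3 st.py; python3 - <<'E'
from h import *
shot('wrist','w19');c=shot('scene','s19');t=shot('top','t19')
cv2.imwrite('pics/s19c.png',cv2.resize(c['color'][240:420,110:310,::-1],None,fx=4,fy=3.3))
E
```

```text
29.8 [ 0.6039 -0.3218  0.1409] x [ 0.     0.001 -1.   ] y [-0.337  0.942  0.001] jaw yaw 109.67 [ 0.12 -0.36 -5.11] 0.0534 [ 0.13  0.52  0.41  1.39 -0.21  1.27  2.48]
```

View pics/s19c.png

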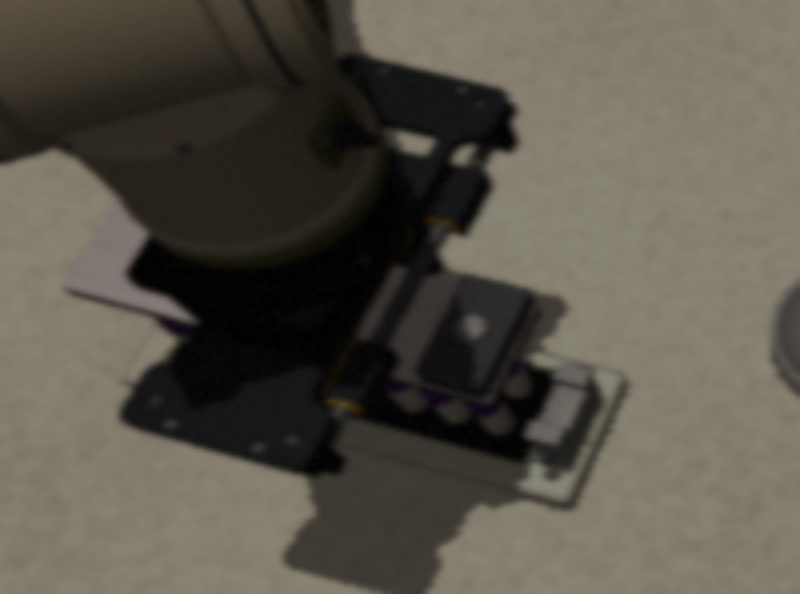

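View pics/w19.png

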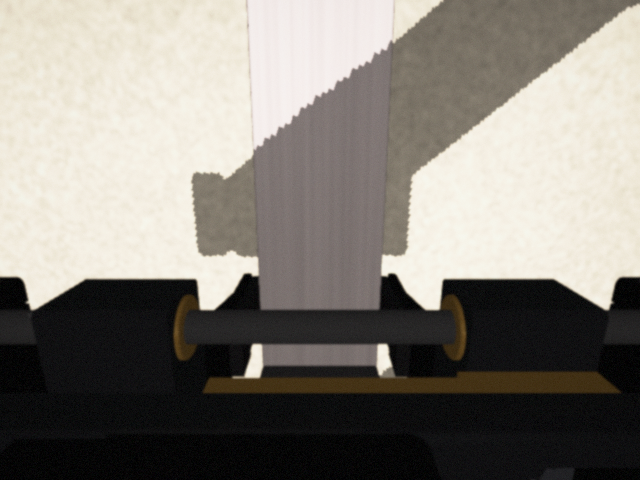

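View pics/t19.png

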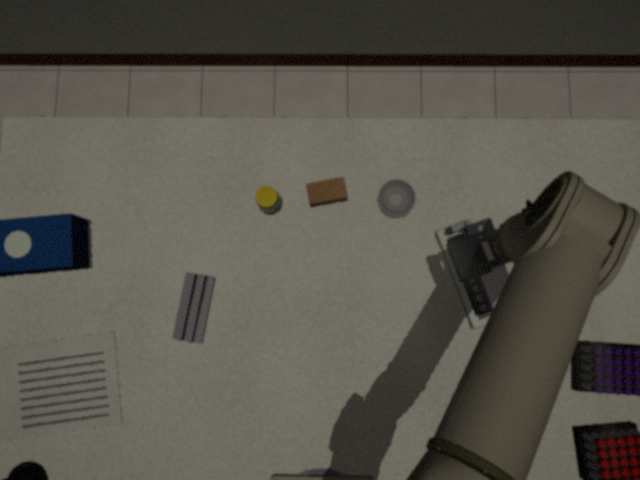

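```bash
python3 - <<'E'
from h import *
c=dict(np.load('pics/s19.npz'));a=np.radians(19.67)
u=np.array([np.cos(a),np.sin(a),0]);w=np.array([-np.sin(a),np.cos(a),0])
B=np.array([.6041,-.322,.161])
print('mid',B-.038*u)
f=lambda p:((p[0]+.5-110)*4,(p[1]+.5-240)*3.3)
for n,x,y,z in(('tail -w top',-.138,-.027,.007),('tail +w top',-.138,.027,.007),('end -w alu',.062,-.027,.007),('blk end -w top',.062,-.027,.027),('blk end +w top',.062,.027,.027),('blk in -w top',.032,-.027,.027)):
    print(n,np.round(f(proj(c,B+x*u+y*w+[0,0,z]))))
w_=dict(np.load('pics/w19.npz'));im=w_['color'].mean(2)
for v in(20,200):
    print(v,[round(k,1) for k in proj(w_,B-.1*u+.027*w+[0,0,.007])],[round(k,1) for k in proj(w_,B-.1*u-.027*w+[0,0,.007])],[round(k,1) for k in proj(w_,B-.04*u+.027*w+[0,0,.007])],[round(k,1) for k in proj(w_,B-.04*u-.027*w+[0,0,.007])]);break
E
```

```text
mid [ 0.56831742 -0.33479089  0.161     ]
tail -w top [ 60. 289.]
tail +w top [122. 197.]
end -w alu [491. 404.]
blk end -w top [483. 392.]
blk end +w top [534. 291.]
blk in -w top [415. 374.]
20 [np.float64(389.8), np.float64(56.8)] [np.float64(244.8), np.float64(56.8)] [np.float64(382.5), np.float64(214.9)] [np.float64(252.5), np.float64(215.0)]
```

Emit:
drive_tool --moves "-0.001 -0.0007 -0.003 0 1;0 0 -0.004 0 1;0 0 -0.003 0 1;0 0 0 0 1;0 0 0 0 1;0 0 0 0 1;0 0 0 0 1"

```text
time: 30.82
ee_pos: [0.6026, -0.3237, 0.131]
eef_rot: [-0.12, 0.697, 0.12, 0.697]
ft_force: [-0.3, 0.2, -5.3]
width: 0.0533
```

```bash
python3 st.py; python3 - <<'E'
from h import *
s=r.read_state();print(np.abs(s['joint_vel']).max())
c=shot('scene','s20');cv2.imwrite('pics/s20c.png',cv2.resize(c['color'][240:420,110:310,::-1],None,fx=4,fy=3.3))
E
```

```text
30.825 [ 0.6026 -0.3237  0.131 ] x [ 0.  0. -1.] y [-0.335  0.942  0.   ] jaw yaw 109.6 [-0.27  0.21 -5.31] 0.0533 [ 0.14  0.53  0.41  1.4  -0.21  1.26  2.48]
0.0036478455332852916
```

View pics/s20c.png

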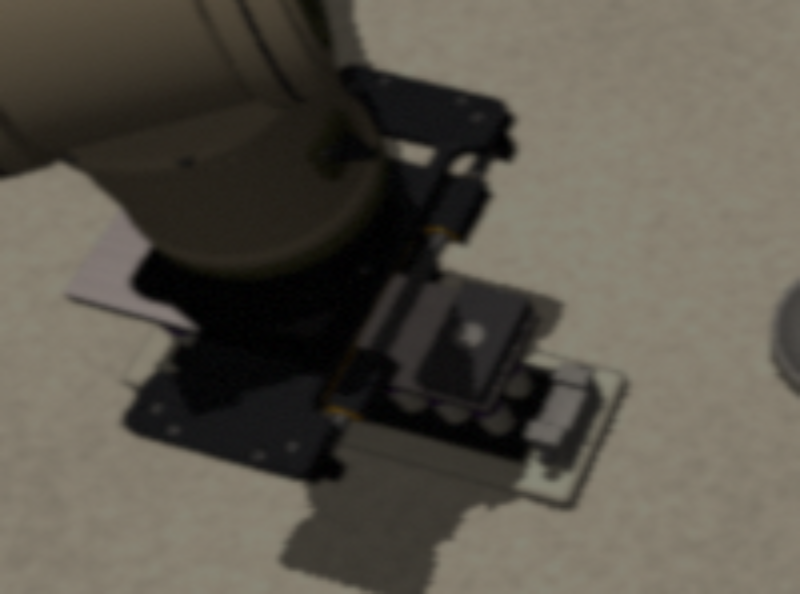

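```bash
python3 -c "
from h import *
print(ticket.close_job())"
```

```text
the job is handed in; nothing more can be done
None
```

I handed the job in at about 31 s with the bar held level in the air over the mixer. No verdict was reported. I lifted it out of the stand, stood it on its edge, tipped it onto its rubber face, let go, then gripped it across its width at the balance point.

**Last checks**
- **Position:** the bar's middle should be about 1.5 mm from the tube field centre, worked out from the arm's reading.
- **Height:** its underside is about 39 mm above the caps, its middle at about 0.151 m.
- **Alignment:** it lies along the rows to within about 1°, with the block end towards the latch tower.
- **Level:** before the final 10 mm lowering, three bar corners in the scene camera matched a level bar within about 2 pixels. I did not re-measure them afterwards.
- **Hold:** the finger opening is 53 mm, the wrist carries the bar's weight (5.3 N), and the joints are still. I saw no sign of contact with the mixer.
- **Bystanders:** the jar, carton and dish looked unmoved in the pictures; I did not measure them.

**What disagreed**
- **Fingertips:** with the gripper open they sat about 16 mm behind the TCP, not 11 mm ahead as stated.
- **Effect on the job:** my first two tipping pushes passed over the bar without touching it. My first attempt at the second grasp closed above the bar. I lowered the tool each time and it then worked.
- **Grip depth:** the final grip is therefore near the fingertips, although it held steady.

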